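# Load and lock the microscope filter magazine

### The arm

A 6-joint arm with a two-finger parallel gripper is mounted at the origin on the work surface. World frame = base frame: x ahead of the robot, y to its left, z up, the work surface at z = 0. Lengths are in m, angles in rad, forces in N, time in s.
With the tool pointing down it reaches from about 0.25 to 0.8 m from the base axis. Payload 8.5 kg.
Tool frame: the origin (TCP) lies between the finger pads; the fingertips stand 8 mm ahead of it and the grasp point (between the pads) lies 11 mm behind it; z points along the fingers, y is the line along which they close (so a half turn about z gives the same grasp; the last joint's range is limited). The gripper opens to 85 mm and grips with 20 to 120 N. Pads are 22 mm wide; open, the fingers measure 114 mm over their backs; the gripper's body (76 mm by 85 mm) begins 54 mm behind the grasp point. The pads swing forward as they close: fully open they stand 13 mm farther back than shut.
Start: joints at [-1.303, 0.238, -0.013, 1.319, 0, 1.571], TCP at [0.139, -0.506, 0.239] pointing down, gripper open.
Joint ranges: [-2.66, 2.66], [-1.03, 1.9], [-1.14, 1.46], [-1.82, 2.27], [-1.45, 1.34], [-3.14, 3.14]. Speed limits (rad/s): [2.22, 2.22, 2.79, 3.14, 3.14, 3.14].

### API

Orientations are given as a unit quaternion [x, y, z, w].
In Python, from station import env gives the robot as it stands. The module is installed in compiled form; this text tells all that it offers.
- The arm moves only by the tool drive_tool, never from a script. Its argument "deltas" is a list of rows, each a list of 4 numbers: the shift along the tool's x, y, z in cm, then the turn about the tool's z in units of 6 degrees (1.0 is 6 degrees). In form: [[tx, ty, tz, turn], ...]. A call has 1 to 20 rows; each row shifts and turns the commanded pose from where the row before left it, along the tool's axes as they then stand; what a row does not reach is not made up. A row lasts 1/12 s, in which the tool goes at most 41.7 mm and 7.16 degrees, less where a joint would pass 70% of its speed; a pose out of reach is approached as far as the arm can. A call is refused whole if a number of a shift passes 4.17 or a number of a turn 1, either way. A call with a gripper value outside its range is refused whole. "jaw" is the opening, from 0 (shut) to 1 (fully open), set as the call begins (left out, the last holds). The fingers move at their own pace and stop on an object; "squeeze" is the grip in N (left out, the last holds). Time passes only in rows, so rows that do not move let the fingers close. It gives the time, the measured TCP pose, the force, the opening and the grip force at its end, in the units of the state.
- env.sense(): the state, without advancing time (a new reading comes with each control period).
- env.grab_frame(name): name is "scene" or "side" or "wrist"; returns a dict with "pixels" (400x640x3 uint8, blue, green, red), "intrinsics" (3x3 intrinsics, pixels), "k1" (the pictures are not rectified: a ray, as slopes to the right and down, at radius r is drawn at 1 + k1 r^2 times it, then the intrinsics apply), "R" (3x3) and "t" (3): a world point X has camera coordinates R X + t. Camera axes: x right, y down, z forward; pixel columns grow to the right and rows downward; lengths in m; the calibration is good to about 2 mm. A picture is of the moment at which its call begins. There is no depth.
- env.job_done(): hands the job in; it is judged then, once.
The state is a dict: "time_s": time; "joint_positions": joint angles; "qvel": joint speeds; "tau": joint torques, N m; "tcp_pos": TCP position; "tool_rot": TCP orientation; "contact_force": force on the tool from outside, world axes, zero at the start; "moment": the same for the moment, N m; "gripper_width": finger opening in m; "grasp_force": force on a finger pad.
Only numpy, scipy, OpenCV 4.12 (cv2) and the standard library are available. Lean on these libraries where they do the work, as an engineer would, in place of code of your own. Each camera call takes 0.05 s, during which the arm holds its last target. There are 200 camera calls.

### The job

Load every filter module lying on the bench into a bay of the microscope's filter magazine, lug first, sliding it fully home so that the spring catch clicks out behind it, and lock each one by pushing one of the headed pins from the stand down through fork and lug until its collar sits on the fork. Leave any spare pin seated in the stand, put none in an empty bay, and leave the tape roll, mouse and jar alone.

Things in the scene. Friction and masses are not known exactly. Their poses are not given: they have to be found in the camera images.
- magazine: Filter magazine: low aluminium fixture fixed to the bench, 218 x 262 mm, with 3 parallel channels (bays) along its x, 85 mm apart, a fork at the inner (+x) end of each. x = direction modules slide in, z up; origin on the bench under the middle bay's module when home. Home: module front against the upper fork plate, module origin at magazine x = 0 to 2 mm, z = 6 mm, the catch sprung out behind it.
- stand: White plastic pin stand fixed to the bench, 50 x 190 x 40 mm, its length along its own y; three vertical through holes 15.5 mm wide in its top face (40 mm above the bench) at its y = -65, 0 and 65 mm, for the pins. Origin on the bench under its centre.
- bay1 (a point): Floor of channel 1, 6 mm above the bench, on its midline under the centre of a module that is home (magazine x = 0, y = 85 mm); axes as the magazine. The floor runs from x = -118 to 46 mm. Side walls 22 mm high, 54 mm apart: the +y one from x = -92 to 46 with a flared lead-in before it, the -y one from x = -43 to 45 with the catch before it.
- fork1 (a point): Fork of bay 1: centre of its vertical hole on the top face of the upper plate, 36 mm above the bench, 65.5 mm beyond point bay1; axes as the magazine. Upper plate: hole 15 mm, 26 to 36 mm above the bench, x = 47 to 87 mm from the bay point. Lower plate: hole 16 mm, up to 14 mm above the bench. The lug goes between.
- catch1 (a joint): Spring catch of bay 1: steel leaf 40 mm long, 16 mm high, hinged on the -y side of the channel mouth at x = -86 mm from the bay point, angled inwards, its free end (x = -47) about 7 mm in the way. Radians: 0 = sprung out, at rest or behind a module that is home; about 0.2 = pressed aside by a passing module, which takes 4 to 8 N of push along the channel.
- pin1: Headed locking pin, 80 g, standing in the stand at the start; all alike. Origin at the underside of the collar, z up. Steel shank 12 mm across, 32 mm long below the origin, tapered foot; collar 28 mm across, 6 mm thick; on it a round black grip 20 mm across, 6 to 40 mm above the origin. Seated when the collar rests on the face round the hole.
- bay2 (a point): Floor of channel 2, 6 mm above the bench, on its midline under the centre of a module that is home (magazine x = 0, y = 0 mm); axes as the magazine. The floor runs from x = -118 to 46 mm. Side walls 22 mm high, 54 mm apart: the +y one from x = -92 to 46 with a flared lead-in before it, the -y one from x = -43 to 45 with the catch before it.
- fork2 (a point): Fork of bay 2: centre of its vertical hole on the top face of the upper plate, 36 mm above the bench, 65.5 mm beyond point bay2; axes as the magazine. Upper plate: hole 15 mm, 26 to 36 mm above the bench, x = 47 to 87 mm from the bay point. Lower plate: hole 16 mm, up to 14 mm above the bench. The lug goes between.
- catch2 (a joint): Spring catch of bay 2: steel leaf 40 mm long, 16 mm high, hinged on the -y side of the channel mouth at x = -86 mm from the bay point, angled inwards, its free end (x = -47) about 7 mm in the way. Radians: 0 = sprung out, at rest or behind a module that is home; about 0.2 = pressed aside by a passing module, which takes 4 to 8 N of push along the channel.
- pin2: Headed locking pin, 80 g, standing in the stand at the start; all alike. Origin at the underside of the collar, z up. Steel shank 12 mm across, 32 mm long below the origin, tapered foot; collar 28 mm across, 6 mm thick; on it a round black grip 20 mm across, 6 to 40 mm above the origin. Seated when the collar rests on the face round the hole.
- bay3 (a point): Floor of channel 3, 6 mm above the bench, on its midline under the centre of a module that is home (magazine x = 0, y = -85 mm); axes as the magazine. The floor runs from x = -118 to 46 mm. Side walls 22 mm high, 54 mm apart: the +y one from x = -92 to 46 with a flared lead-in before it, the -y one from x = -43 to 45 with the catch before it.
- fork3 (a point): Fork of bay 3: centre of its vertical hole on the top face of the upper plate, 36 mm above the bench, 65.5 mm beyond point bay3; axes as the magazine. Upper plate: hole 15 mm, 26 to 36 mm above the bench, x = 47 to 87 mm from the bay point. Lower plate: hole 16 mm, up to 14 mm above the bench. The lug goes between.
- catch3 (a joint): Spring catch of bay 3: steel leaf 40 mm long, 16 mm high, hinged on the -y side of the channel mouth at x = -86 mm from the bay point, angled inwards, its free end (x = -47) about 7 mm in the way. Radians: 0 = sprung out, at rest or behind a module that is home; about 0.2 = pressed aside by a passing module, which takes 4 to 8 N of push along the channel.
- pin3: Headed locking pin, 80 g, standing in the stand at the start; all alike. Origin at the underside of the collar, z up. Steel shank 12 mm across, 32 mm long below the origin, tapered foot; collar 28 mm across, 6 mm thick; on it a round black grip 20 mm across, 6 to 40 mm above the origin. Seated when the collar rests on the face round the hole.
- moduleA: Filter module (all alike, fits any bay; 2 or 3 are there): black box 90 (x) x 50 (y) x 28 (z) mm, two round amber filters on top, 210 to 420 g; origin at the centre of its underside. Upright aluminium grip fin on the middle of the top: 12 mm thick in x, 30 mm in y, 28 to 66 mm above the underside. Steel lug in front, 30 mm wide, 10 to 18 mm above the underside, out to x = 86 mm.
- eyeA (a point): Centre of the vertical 18 mm hole in the lug of module A, 65 mm ahead of the module origin, 14 mm above its underside. Axes as the module.
- moduleB: Filter module (all alike, fits any bay; 2 or 3 are there): black box 90 (x) x 50 (y) x 28 (z) mm, two round amber filters on top, 210 to 420 g; origin at the centre of its underside. Upright aluminium grip fin on the middle of the top: 12 mm thick in x, 30 mm in y, 28 to 66 mm above the underside. Steel lug in front, 30 mm wide, 10 to 18 mm above the underside, out to x = 86 mm.
- eyeB (a point): Centre of the vertical 18 mm hole in the lug of module B, 65 mm ahead of the module origin, 14 mm above its underside. Axes as the module.
- moduleC: Filter module (all alike, fits any bay; 2 or 3 are there): black box 90 (x) x 50 (y) x 28 (z) mm, two round amber filters on top, 210 to 420 g; origin at the centre of its underside. Upright aluminium grip fin on the middle of the top: 12 mm thick in x, 30 mm in y, 28 to 66 mm above the underside. Steel lug in front, 30 mm wide, 10 to 18 mm above the underside, out to x = 86 mm.
- eyeC (a point): Centre of the vertical 18 mm hole in the lug of module C, 65 mm ahead of the module origin, 14 mm above its underside. Axes as the module.
- tape: Bystander: roll of paper tape standing on its flat side, 90 mm across, 50 mm high.
- mouse: Bystander: computer mouse, 100 x 58 x 32 mm.
- flask: Bystander: amber jar, 70 mm across, 110 mm high.
There are look-alikes about, which are no part of the job. What is shaped like the pin3 but purple is not meant. Leave any brown look-alike of the moduleC alone.

How it is judged:
By the outcome, as a careful person would: the job done as asked, in the order asked, and still so for the second after the job is handed in, with the robot touching nothing.
Of moduleA, moduleB, moduleC only 2 to 3 are there at a start; the rules pass over those that are not, and their reading is None.
At some moment in a run one of moduleA, moduleB, moduleC may be knocked a few centimetres aside while the robot is not near it.
It also fails if it takes over 210 s, if anything falls off the work surface, if the arm or the gripper's body presses on something with over 40 N, if the wrist force passes 120 N, or if a joint passes its speed limit or range.

## Working session

There is one attempt and no reset: what is moved stays moved. The work goes in short steps, Python scripts to look and compute and a tool call to move; the robot and the scene stay as the last step left them, time stands still between calls to the robot, and variables do not carry over. Pictures are saved under pics/ and viewed, at most 14 in all, crops included, and the job is handed in when it is done.

Besides the shell and the picture viewer there is one more tool, called after ">>>" by a JSON object that holds its "name" and its "arguments", one argument or row to a line. drive_tool: Moves the arm, as the interface text tells. Its arguments: {"type":"object","properties":{"deltas":{"type":"array"},"jaw":{"type":"number"},"squeeze":{"type":"number"}},"required":["deltas"]}

```bash
mkdir -p pics; cat > h.py <<'E'
import numpy as np, cv2
from station import env
from scipy.spatial.transform import Rotation as Rot
def grab(n,f=None):
    d=env.grab_frame(n)
    if f: cv2.imwrite('pics/'+f,d['pixels'])
    return d
def ray(d,u,v):
    K=np.array(d['intrinsics'],float);k=float(np.ravel(d['k1'])[0])
    p=cv2.undistortPoints(np.array([[[u,v]]],float),K,np.array([k,0,0,0.]))[0,0]
    R=np.array(d['R']);t=np.array(d['t']).ravel()
    return -R.T@t, R.T@np.array([p[0],p[1],1.])
def onz(d,u,v,z):
    o,r=ray(d,u,v); return o+r*(z-o[2])/r[2]
def proj(d,X):
    p,_=cv2.projectPoints(np.array(X,float).reshape(-1,1,3),cv2.Rodrigues(np.array(d['R']))[0],np.array(d['t'],float).ravel(),np.array(d['intrinsics'],float),np.array([float(np.ravel(d['k1'])[0]),0,0,0]))
    return p[:,0]
E
python3 - <<'E'
from h import *
s=env.sense()
for k in s: print(k,np.round(s[k],3))
for n in ['scene','side','wrist']:
    d=grab(n,n+'0.png'); print(n,np.round(d['intrinsics'],1).tolist(),d['k1'],np.round(-np.array(d['R']).T@np.array(d['t']).ravel(),3),np.round(d['R'],2).tolist())
E
```

```text
time_s 0.0
joint_positions [-1.303  0.239 -0.014  1.319 -0.     1.571]
qvel [-0.    -0.    -0.003  0.001 -0.    -0.001]
tau [ 1.0000e-03 -5.3877e+01  3.4644e+01  1.8000e-02  0.0000e+00  0.0000e+00]
tcp_pos [ 0.139 -0.506  0.239]
tool_rot [ 0.991  0.133 -0.    -0.001]
contact_force [-0.243  0.061 -0.042]
moment [0.045 0.021 0.003]
grasp_force 0.0
gripper_width 0.086
scene [[379.3, 0.0, 326.3], [0.0, 379.3, 199.2], [0.0, 0.0, 1.0]] 0.018262017498368206 [0.904 0.634 0.625] [[-0.89, 0.46, 0.02], [0.27, 0.55, -0.79], [-0.37, -0.7, -0.61]]
side [[470.0, 0.0, 312.9], [0.0, 470.0, 198.3], [0.0, 0.0, 1.0]] -0.017657174525746278 [0.453 0.808 0.993] [[-0.99, -0.11, -0.01], [-0.08, 0.75, -0.65], [0.08, -0.65, -0.76]]
wrist [[298.1, 0.0, 323.9], [0.0, 298.1, 201.0], [0.0, 0.0, 1.0]] -0.03398122707210547 [ 0.22  -0.484  0.374] [[0.26, -0.96, -0.0], [-0.91, -0.25, 0.33], [-0.31, -0.08, -0.95]]
```

View pics/scene0.png

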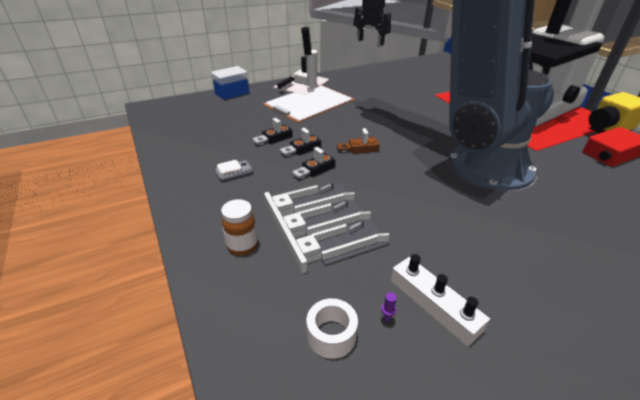

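View pics/side0.png

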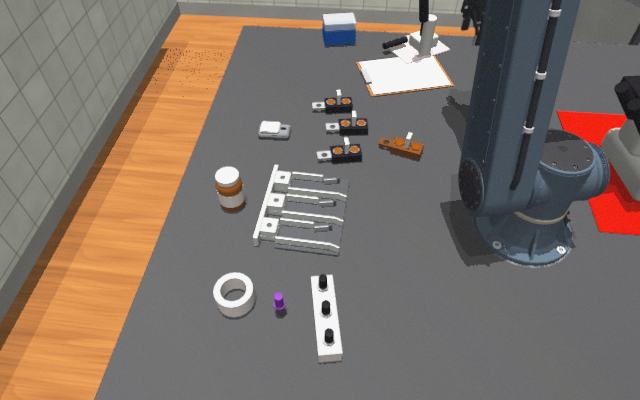

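The pictures show three black modules (side view fins about (339,97), (353,119) and (346,146)), a brown look-alike at (402,147), the magazine at (300,210) and the stand at (326,315) with three pins. The purple look-alike is at (279,303). I'll zoom in to get corner pixels.

```bash
python3 - <<'E'
import cv2,numpy as np
a=cv2.imread('pics/side0.png')
c=cv2.resize(a[160:260,245:365],None,fx=6.5,fy=6,interpolation=cv2.INTER_CUBIC); cv2.imwrite('pics/c1.png',c)
c=cv2.resize(a[85:170,300:430],None,fx=6,fy=6,interpolation=cv2.INTER_CUBIC); cv2.imwrite('pics/c2.png',c)
E
```

```text
(no output)
```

View pics/c1.png

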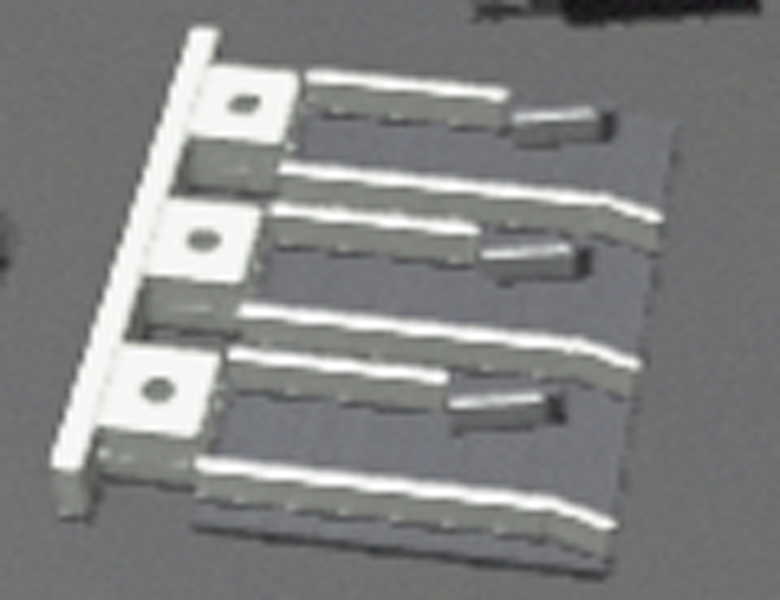

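View pics/c2.png

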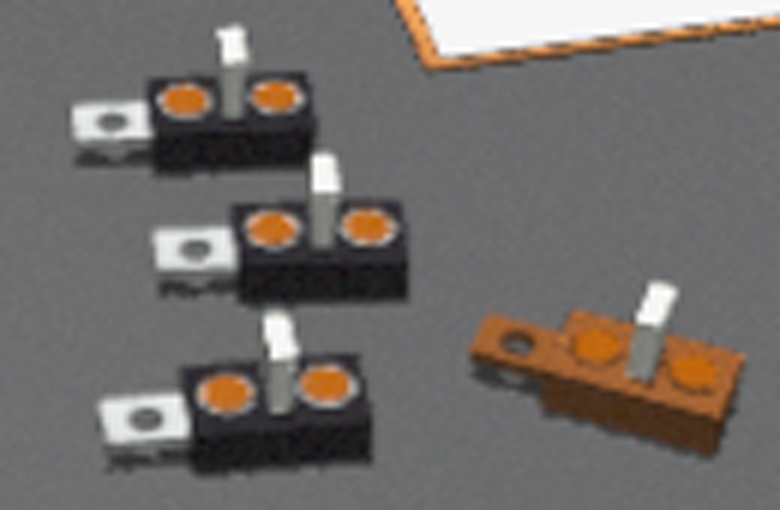

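c1 shows the fork holes at crop pixels (244,103), (203,240) and (159,390), with bay 1 at the bottom. c2 shows lug eyes and two amber discs for each module: top eye (112,122) with discs (186,100) and (277,97), middle (195,249) with (272,230) and (368,227), bottom (147,419) with (226,393) and (327,385).

```bash
python3 - <<'E'
from h import *
d=grab('side'); 
c1=lambda p:((p[0]+.5)/6.5+245-.5,(p[1]+.5)/6+160-.5)
c2=lambda p:((p[0]+.5)/6+300-.5,(p[1]+.5)/6+85-.5)
F=[onz(d,*c1(p),.036)[:2] for p in [(159,390),(203,240),(244,103)]]
for f in F: print('fork',np.round(f,4))
v=F[0]-F[2]; y=np.arctan2(-v[0],v[1]); print('len',np.linalg.norm(v),'magyaw',np.degrees(y), 'centre fork',np.mean(F,0)); ax=np.array([np.cos(y),np.sin(y)]); print('origin',np.mean(F,0)-.0655*ax)
for e,a,b in [((112,122),(186,100),(277,97)),((195,249),(272,230),(368,227)),((147,419),(226,393),(327,385)),((516,343),(597,347),(693,371))]:
    E=onz(d,*c2(e),.018)[:2];A=onz(d,*c2(a),.028)[:2];B=onz(d,*c2(b),.028)[:2]; m=(A+B)/2; w=E-m
    print('eye',E.round(4),'mid',m.round(4),'|e-m|',np.linalg.norm(w).round(4),'AB',np.linalg.norm(A-B).round(4),'yaw',np.degrees(np.arctan2(w[1],w[0])).round(1),np.degrees(np.arctan2(*(A-B)[::-1])).round(1))
# pins: black blobs near stand
g=cv2.cvtColor(d['pixels'],cv2.COLOR_BGR2GRAY)
for (u,vv) in [(323,281),(326,307),(329,336)]:
    r=g[vv-14:vv+14,u-9:u+9]; mm=(r<45).astype(np.uint8)
    n,l,s,c=cv2.connectedComponentsWithStats(mm); i=1+np.argmax(s[1:,4]); x0,y0,w,h,ar=s[i]
    print('pin blob',x0+u-9,y0+vv-14,w,h,ar, 'ctr@60mm',onz(d,c[i][0]+u-9,c[i][1]+vv-14,.063).round(4))
E
```

```text
fork [0.6564 0.0905]
fork [0.6526 0.0053]
fork [ 0.6486 -0.0796]
len 0.17032178614094642 magyaw -2.637219409412212 centre fork [0.6525269  0.00541705]
origin [0.58709627 0.00843083]
eye [ 0.5829 -0.4305] mid [ 0.5183 -0.4445] |e-m| 0.0661 AB 0.0501 yaw 12.2 8.5
eye [ 0.5287 -0.3289] mid [ 0.4642 -0.3398] |e-m| 0.0654 AB 0.0503 yaw 9.6 8.3
eye [ 0.5417 -0.1989] mid [ 0.479 -0.216] |e-m| 0.065 AB 0.0505 yaw 15.3 12.1
eye [ 0.3605 -0.2723] mid [ 0.2975 -0.2557] |e-m| 0.0652 AB 0.049 yaw -14.7 -15.4
pin blob 320 280 7 8 45 ctr@60mm [0.5008 0.2653 0.063 ]
pin blob 322 306 8 8 49 ctr@60mm [0.489  0.3286 0.063 ]
pin blob 325 335 8 8 47 ctr@60mm [0.477 0.393 0.063]
```

Three modules are present (fork spacing comes out at 170 mm as it should). I'm going above the nearest module.

```bash
cat >> h.py <<'E'
def go(x,y,z,yaw):
    s=env.sense();p=np.array(s['tcp_pos']);Rm=Rot.from_quat(s['tool_rot']).as_matrix()
    psi=np.degrees(np.arctan2(Rm[1,0],Rm[0,0])); t=((yaw-psi+180)%360)-180
    print('t',round(s['time_s'],1),'pos',p.round(4),'psi',psi.round(2),'tilt',np.degrees(np.arccos(-Rm[2,2])).round(2),'F',np.round(s['contact_force'],1),'w',round(s['gripper_width'],4),'| delta cm',(100*Rm.T@(np.array([x,y,z])-p)).round(2),'turn units',round(-t/6,2))
E
```

>>> {"name": "drive_tool", "arguments": {
  "deltas": [
    [3.4, -1.6, 0.3, 0],
    [3.4, -1.6, 0.3, 0],
    [3.4, -1.6, 0.3, 0],
    [3.4, -1.6, 0.3, 0],
    [3.4, -1.6, 0.3, 0],
    [3.4, -1.6, 0.3, 0],
    [3.4, -1.6, 0.3, 0],
    [3.4, -1.6, 0.3, 0],
    [3.4, -1.6, 0.3, 0],
    [3.4, -1.6, 0.3, 0],
    [3.4, -1.6, 0.3, 0],
    [3.4, -1.6, 0.3, 0],
    [0, 0, 0, -1],
    [0, 0, 0, -1],
    [0, 0, 0, -1],
    [0, 0, 0, -1],
    [0, 0, 0, -1],
    [0, 0, 0, -1],
    [0, 0, 0, -1],
    [0, 0, 0, -1]
  ],
  "jaw": 0.6,
  "squeeze": 50
}}

```text
time_s: 1.87
tcp_pos: [0.4815, -0.2131, 0.2031]
tool_rot: [0.85, 0.527, -0.0, -0.0]
contact_force: [0.2, 0.2, 0.7]
gripper_width: 0.0513
grasp_force: 0.0
```

>>> {"name": "drive_tool", "arguments": {
  "deltas": [
    [0, 0, 0, -1],
    [0, 0, 0, -1],
    [0, 0, 0, -1],
    [0, 0, 0, -1],
    [0, 0, 0, -1],
    [0, 0, 0, -1],
    [0, 0, 0, -0.7],
    [0, 0, 0, 0],
    [0, 0, 0, 0]
  ]
}}

```text
time_s: 2.62
tcp_pos: [0.4815, -0.2131, 0.2032]
tool_rot: [0.62, 0.785, -0.0, -0.0]
contact_force: [0.2, 0.7, 0.5]
gripper_width: 0.0511
grasp_force: 0.0
```

```bash
python3 - <<'E'
from h import *
go(.479,-.216,.2,103.7)
d=grab('wrist','w1.png')
print(env.sense()['joint_positions'])
E
```

```text
t 2.6 pos [ 0.4815 -0.2131  0.2032] psi 103.4 tilt 0.02 F [0.2 0.7 0.5] w 0.0511 | delta cm [-0.23 -0.31  0.32] turn units -0.05
[-4.16704650e-01  2.55570544e-01 -8.32578207e-02  1.23224515e+00
  1.09219278e-04  9.20490414e-01]
```

View pics/w1.png

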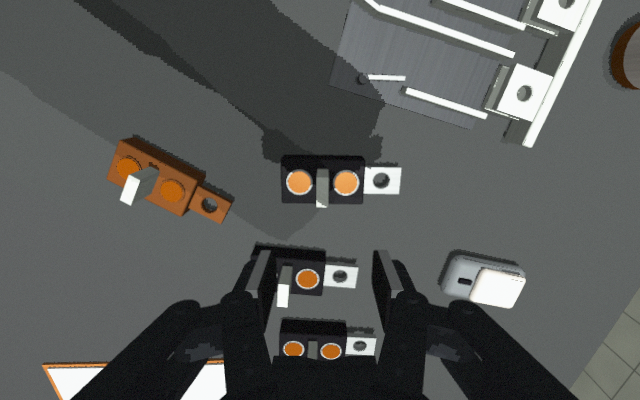

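The wrist view shows the black module with discs at (299,182) and (346,182) and its eye at (381,180). The bay 3 fork hole is at (524,93), and the other modules and the brown look-alike (left, 160,175) are also visible. I'll measure accurately from here.

```bash
cat >> h.py <<'E'
def blob(d,u,v,kind,r=16):
    im=d['pixels'].astype(int); H,W=im.shape[:2]
    y0,x0=max(v-r,0),max(u-r,0); c=im[y0:v+r+1,x0:u+r+1]; b,g,rr=c[...,0],c[...,1],c[...,2]
    m={'amber':(rr-b>90)&(rr>150),'dark':(rr+g+b<360),'black':(rr+g+b<110),'white':(rr+g+b>500)}[kind].astype(np.uint8)
    n,l,s,ce=cv2.connectedComponentsWithStats(m)
    i=l[v-y0,u-x0] or 1+np.argmax(s[1:,4])
    return ce[i][0]+x0,ce[i][1]+y0,s[i,4]
def module(d,A,B,E,z=0.,r=10):
    a,b=[onz(d,*blob(d,*p,'amber',r+6)[:2],z+.028)[:2] for p in (A,B)]
    e=onz(d,*blob(d,*E,'dark',r)[:2],z+.018)[:2]; m=(a+b)/2; w=e-m; q=b-a
    print('mid',m.round(4),'eye',e.round(4),'len',np.linalg.norm(w).round(4),np.linalg.norm(q).round(4),'yaw eye/discs',np.degrees(np.arctan2(w[1],w[0])).round(2),np.degrees(np.arctan2(q[1],q[0])).round(2))
    return m,e
E
python3 - <<'E'
from h import *
d=grab('wrist')
module(d,(299,182),(346,182),(381,180),r=7)
u=blob(d,524,93,'dark',8); print(u,onz(d,*u[:2],.036).round(4))
go(.479,-.216,.2,103.7)
E
```

```text
mid [ 0.4803 -0.2148] eye [ 0.5438 -0.2002] len 0.0651 0.0502 yaw eye/discs 12.88 12.77
(np.float64(526.6436781609195), np.float64(92.72413793103448), np.int32(87)) [ 0.6523 -0.0789  0.036 ]
t 2.7 pos [ 0.4815 -0.2131  0.2032] psi 103.41 tilt 0.02 F [ 0.1 -0.1  0. ] w 0.0515 | delta cm [-0.22 -0.31  0.32] turn units -0.05
```

>>> {"name": "drive_tool", "arguments": {
  "deltas": [
    [-0.14, -0.16, 2.7, 0.1],
    [0, 0, 2.7, 0],
    [0, 0, 2.7, 0],
    [0, 0, 2.7, 0],
    [0, 0, 2.7, 0],
    [0, 0, 2.6, 0],
    [0, 0, 0, 0]
  ]
}}

```text
time_s: 3.3
tcp_pos: [0.4775, -0.2136, 0.0381]
tool_rot: [0.624, 0.782, -0.001, -0.003]
contact_force: [-1.0, 0.6, -0.5]
gripper_width: 0.0512
grasp_force: 0.0
```

>>> {"name": "drive_tool", "arguments": {
  "deltas": [
    [0, 0, 0, 0],
    [0, 0, 0, 0],
    [0, 0, 0, 0],
    [0, 0, 0, 0],
    [0, 0, 0, 0],
    [0, 0, 0, 0],
    [0, 0, 0, 0]
  ],
  "jaw": 0
}}

```text
time_s: 3.88
tcp_pos: [0.4816, -0.2154, 0.0442]
tool_rot: [0.623, 0.782, 0.0, 0.002]
contact_force: [-0.3, 0.2, 6.7]
gripper_width: 0.0113
grasp_force: 50.3
```

>>> {"name": "drive_tool", "arguments": {
  "deltas": [
    [0, 0, -1.5, 0],
    [0, 0, -2.5, 0],
    [0, 0, -2.5, 0],
    [0, 0, 0, 0.9],
    [0, 0, 0, 0.9],
    [0, 0, 0, 0.77],
    [2.1, -0.2, 0, 0],
    [3.2, -0.3, 0, 0],
    [3.2, -0.3, 0, 0],
    [3.2, -0.3, 0, 0],
    [3.2, -0.3, 0, 0],
    [3.2, -0.3, 0, 0],
    [3.2, -0.3, 0, 0],
    [3.2, -0.3, 0, 0],
    [3.2, -0.3, 0, 0],
    [2.1, -0.3, 0, 0],
    [1.5, -0.1, 0, 0],
    [0, 0, 0, 0],
    [0, 0, 0, 0]
  ]
}}

```text
time_s: 5.47
tcp_pos: [0.4639, 0.0997, 0.1078]
tool_rot: [0.722, 0.692, 0.0, 0.0]
contact_force: [-0.2, -0.8, -3.1]
gripper_width: 0.011
grasp_force: 49.1
```

```bash
python3 - <<'E'
from h import *
go(.4661,.0991,.11,87.36)
d=grab('wrist','w2.png')
E
```

```text
t 5.5 pos [0.4639 0.0997 0.1078] psi 87.63 tilt 0.04 F [-0.2 -0.8 -3.1] w 0.011 | delta cm [-0.05  0.23 -0.22] turn units 0.04
```

View pics/w2.png

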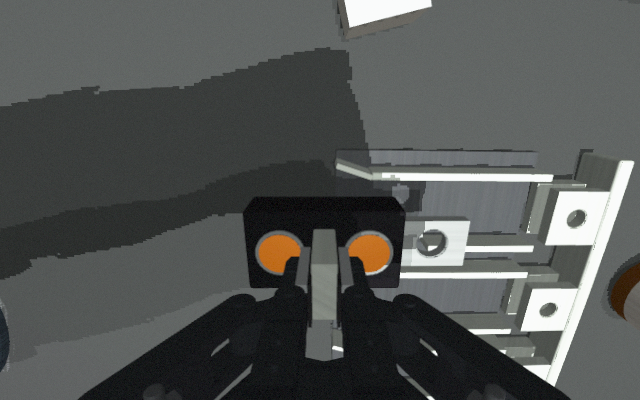

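The module is held, discs at (279,253) and (370,252), eye about (432,242). Bay 1's channel opens to its right, with fork holes at (577,217) and (548,309).

```bash
python3 - <<'E'
from h import *
d=grab('wrist')
f1=blob(d,577,217,'dark',9);f2=blob(d,548,309,'dark',9); print(f1,f2)
P1=onz(d,*f1[:2],.036)[:2];P2=onz(d,*f2[:2],.036)[:2]; v=P1-P2
print(P1.round(4),P2.round(4),np.linalg.norm(v).round(4),'magyaw',np.degrees(np.arctan2(-v[0],v[1])).round(2))
module(d,(265,253),(385,253),(432,244),z=.0636,r=12)
# wall top edges bay1: +y wall (white band at cols 450..540), -y wall
for u in (420,460,500,520):
    col=d['pixels'][:,u].astype(int).sum(1); w=np.where(col>480)[0]; print(u,w[(w>150)&(w<290)])
E
```

```text
(np.float64(577.7218934911242), np.float64(217.71005917159763), np.int32(169)) (np.float64(548.6102941176471), np.float64(308.6102941176471), np.int32(136))
[0.6591 0.0899] [0.6542 0.0055] 0.0845 magyaw -3.32
mid [0.4646 0.0996] eye [0.5294 0.0981] len 0.0648 0.0592 yaw eye/discs -1.29 -2.38
420 [172 173 174 175 176 177 178 179 235 236 253 254 255 256 257 258 259 260
 261 262 263 264 265 272 273 274 275 276 277]
460 [172 173 174 175 176 177 178 179 221 222 223 224 225 226 227 228 229 230
 231 232 233 234 235 236 237 238 239 240 241 242 243 244 245 246 247 248
 249 250 251 252 253 254 255 256 257 258 259 260 261 262 263 264 265 272
 273 274 275 276 277]
500 [173 174 175 176 177 178 179 180 245 246 247 248 249 250 251 272 273 274
 275 276 277]
520 [173 174 175 176 177 178 179 180 245 246 247 248 249 250 271 272 273 274
 275 276 277]
```

```bash
python3 - <<'E'
from h import *
d=grab('wrist')
for z in (.022,.028):
  for u in (490,500,510,520):
    A=onz(d,u,180.3,z)[:2];B=onz(d,u,244.6,z)[:2]; A2=onz(d,u-60,179.6,z)[:2]
    print(z,u,A.round(4),B.round(4),'w',np.linalg.norm(A-B).round(4),'mid',((A+B)/2).round(4),'yaw',np.degrees(np.arctan2(*(A-A2)[::-1])).round(2))
im=d['pixels'].astype(int).sum(2)
for u in range(400,540,20): 
    c=im[165:190,u]; w=np.where(c>480)[0]+165; c2=im[238:256,u]; w2=np.where(c2>480)[0]+238
    print(u,w.min(),w.max(),(w2.min(),w2.max()) if len(w2) else '')
E
```

```text
0.022 490 [0.5936 0.1178] [0.6014 0.0621] w 0.0563 mid [0.5975 0.09  ] yaw -3.04
0.022 500 [0.6015 0.1175] [0.6099 0.0616] w 0.0565 mid [0.6057 0.0896] yaw -3.03
0.022 510 [0.6094 0.1172] [0.6185 0.0612] w 0.0567 mid [0.614  0.0892] yaw -3.01
0.022 520 [0.6174 0.1169] [0.6272 0.0608] w 0.057 mid [0.6223 0.0888] yaw -3.0
0.028 490 [0.5901 0.1196] [0.5978 0.0654] w 0.0548 mid [0.594  0.0925] yaw -3.04
0.028 500 [0.5978 0.1193] [0.6061 0.0649] w 0.055 mid [0.602  0.0921] yaw -3.03
0.028 510 [0.6056 0.119 ] [0.6144 0.0645] w 0.0552 mid [0.61   0.0917] yaw -3.01
0.028 520 [0.6133 0.1187] [0.6228 0.0641] w 0.0554 mid [0.6181 0.0914] yaw -3.0
400 171 178 
420 171 178 (np.int64(253), np.int64(255))
440 171 179 (np.int64(253), np.int64(255))
460 171 179 (np.int64(238), np.int64(255))
480 172 179 (np.int64(244), np.int64(250))
500 172 179 (np.int64(244), np.int64(250))
520 172 179 (np.int64(244), np.int64(250))
```

>>> {"name": "drive_tool", "arguments": {
  "deltas": [
    [-0.03, 0, 1.6, 0.07],
    [0, 0, 1.6, 0],
    [0, 0, 1.2, 0],
    [0, 0, 0.8, 0],
    [0, 0, 0.4, 0],
    [0, 0, 0, 0],
    [0, 0, 0, 0]
  ]
}}

```text
time_s: 6.2
tcp_pos: [0.4642, 0.0986, 0.0517]
tool_rot: [0.725, 0.689, 0.0, 0.0]
contact_force: [0.9, 0.5, -3.5]
gripper_width: 0.0111
grasp_force: 49.2
```

>>> {"name": "drive_tool", "arguments": {
  "deltas": [
    [0, 0.5, 0, 0],
    [0, 0.5, 0, 0],
    [0, 0.5, 0, 0],
    [0, 0.5, 0, 0],
    [0, 0.5, 0, 0],
    [0, 0, 0, 0],
    [0, 0, 0, 0]
  ]
}}

```text
time_s: 6.78
tcp_pos: [0.4901, 0.0979, 0.0514]
tool_rot: [0.725, 0.689, 0.001, 0.0]
contact_force: [1.4, 4.3, -4.3]
gripper_width: 0.0116
grasp_force: 49.1
```

```bash
python3 - <<'E'
from h import *
go(.5910,.0930,.05,87.2)
d=grab('wrist','w3.png')
E
```

```text
t 6.8 pos [0.4901 0.0979 0.0514] psi 87.11 tilt 0.1 F [ 1.4  4.3 -4.3] w 0.0116 | delta cm [ 0.02 10.11  0.16] turn units -0.01
```

View pics/w3.png

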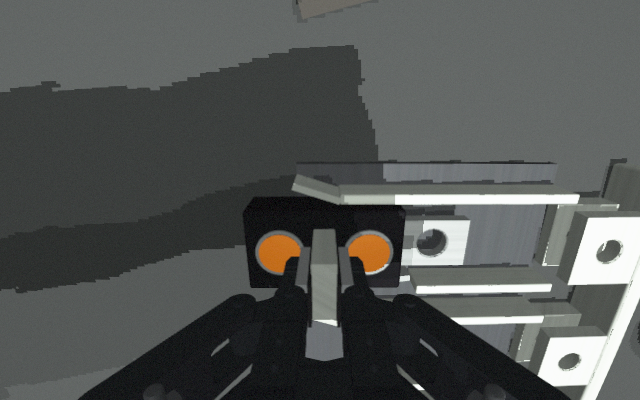

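The module front is entering bay 1, just inside the +y wall (inner edge about row 204), and the catch is starting to press. I'm sliding it on.

>>> {"name": "drive_tool", "arguments": {
  "deltas": [
    [0, 0.6, 0, 0],
    [0, 0.6, 0, 0],
    [0, 0.6, 0, 0],
    [0, 0.6, 0, 0],
    [0, 0.6, 0, 0],
    [0, 0, 0, 0]
  ]
}}

```text
time_s: 7.33
tcp_pos: [0.5207, 0.0961, 0.0514]
tool_rot: [0.725, 0.689, 0.001, 0.0]
contact_force: [2.0, 4.4, -2.9]
gripper_width: 0.0115
grasp_force: 49.1
```

>>> {"name": "drive_tool", "arguments": {
  "deltas": [
    [0, 0.6, 0, 0],
    [0, 0.6, 0, 0],
    [0, 0.6, 0, 0],
    [0, 0.6, 0, 0],
    [0, 0.6, 0, 0],
    [0, 0, 0, 0]
  ]
}}

```text
time_s: 7.83
tcp_pos: [0.5505, 0.0946, 0.0514]
tool_rot: [0.725, 0.689, 0.001, 0.0]
contact_force: [2.1, 3.5, -3.1]
gripper_width: 0.011
grasp_force: 49.2
```

>>> {"name": "drive_tool", "arguments": {
  "deltas": [
    [0, -0.2, 0.1, 0],
    [0, 0, 0.1, 0],
    [0, 0, 0, 0]
  ]
}}

```text
time_s: 8.08
tcp_pos: [0.5478, 0.0948, 0.0503]
tool_rot: [0.725, 0.689, 0.001, 0.001]
contact_force: [1.4, 4.4, 1.1]
gripper_width: 0.0112
grasp_force: 50.0
```

>>> {"name": "drive_tool", "arguments": {
  "deltas": [
    [0, 0.5, 0, 0],
    [0, 0.5, 0, 0],
    [0, 0.5, 0, 0],
    [0, 0.5, 0, 0],
    [0, 0.5, 0, 0],
    [0, 0.5, 0, 0],
    [0, 0.5, 0, 0],
    [0, 0.3, 0, 0],
    [0, 0, 0, 0]
  ]
}}

```text
time_s: 8.83
tcp_pos: [0.5837, 0.0929, 0.0502]
tool_rot: [0.725, 0.689, -0.0, -0.001]
contact_force: [-6.1, 4.0, 10.6]
gripper_width: 0.0113
grasp_force: 51.4
```

>>> {"name": "drive_tool", "arguments": {
  "deltas": [
    [0, 0.2, 0, 0],
    [0, 0.2, 0, 0],
    [0, 0, 0, 0]
  ]
}}

```text
time_s: 9.08
tcp_pos: [0.5872, 0.0927, 0.0502]
tool_rot: [0.725, 0.689, -0.001, -0.001]
contact_force: [-7.6, 3.9, 12.7]
gripper_width: 0.0114
grasp_force: 51.6
```

>>> {"name": "drive_tool", "arguments": {
  "deltas": [
    [0, 0, -0.1, 0],
    [0, 0.2, 0, 0],
    [0, 0, 0, 0]
  ]
}}

```text
time_s: 9.33
tcp_pos: [0.5906, 0.092, 0.0502]
tool_rot: [0.725, 0.689, -0.0, 0.0]
contact_force: [-0.4, 1.3, -0.0]
gripper_width: 0.0109
grasp_force: 49.7
```

>>> {"name": "drive_tool", "arguments": {
  "deltas": [
    [0, 0.2, 0, 0],
    [0, 0.2, 0, 0],
    [0, 0, 0, 0]
  ]
}}

```text
time_s: 9.58
tcp_pos: [0.5921, 0.0918, 0.0504]
tool_rot: [0.725, 0.689, -0.002, -0.002]
contact_force: [-12.4, 0.4, 12.0]
gripper_width: 0.0111
grasp_force: 51.3
```

The catch side force dropped to zero, then a firm stop, so it's home. I'm releasing, rising and looking.

>>> {"name": "drive_tool", "arguments": {
  "deltas": [
    [0, 0, 0, 0],
    [0, 0, 0, 0],
    [0, 0, 0, 0],
    [0, 0, 0, 0],
    [0, 0, 0, 0],
    [0, 0, -2, 0],
    [0, 0, -3, 0],
    [0, 0, -3, 0],
    [0, 0, -3, 0],
    [0, 0, -3, 0],
    [0, 0, 0, 0],
    [0, 0, 0, 0]
  ],
  "jaw": 0.6
}}

```text
time_s: 10.58
tcp_pos: [0.596, 0.0924, 0.1923]
tool_rot: [0.725, 0.689, 0.002, 0.001]
contact_force: [-0.7, 0.9, 0.5]
gripper_width: 0.0516
grasp_force: 0.0
```

```bash
python3 - <<'E'
from h import *
go(.5910,.0930,.05,87.2)
d=grab('wrist','w4.png');grab('side','s4.png')
E
```

```text
t 10.6 pos [0.596  0.0924 0.1923] psi 87.1 tilt 0.24 F [-0.7  0.9  0.5] w 0.0516 | delta cm [ 0.03 -0.56 14.22] turn units -0.02
```

View pics/w4.png

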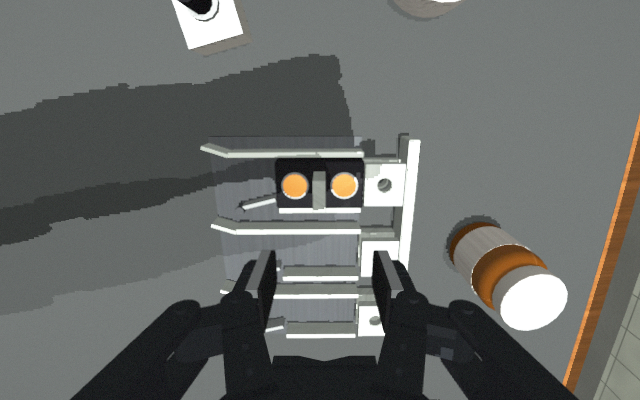

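Bay 1 is loaded: discs at (295,186) and (344,185), fork hole (385,185), with the catch leaf at (258,202) sprung out behind the module's rear corner. Next I check the seat and whether the other modules have moved.

```bash
cat >> h.py <<'E'
def ambers(d,zz=.028):
    im=d['pixels'].astype(int); m=((im[...,2]-im[...,0]>100)&(im[...,2]>150)).astype(np.uint8)
    m=m[:180]
    n,l,s,c=cv2.connectedComponentsWithStats(m)
    for i in range(1,n):
        if 12<s[i,4]<300: print('amber',c[i].round(1),s[i,4],onz(d,*c[i],zz)[:2].round(4))
E
python3 - <<'E'
from h import *
d=grab('wrist')
module(d,(295,186),(344,185),(385,185),z=.006,r=7)
f=blob(d,385,185,'dark',9); print('fork1',f,onz(d,*f[:2],.036)[:2].round(4))
s=grab('side'); ambers(s)
E
```

```text
mid [0.5921 0.0927] eye [0.6628 0.0845] len 0.0712 0.0502 yaw eye/discs -6.59 -2.83
fork1 (np.float64(389.22222222222223), np.float64(186.88888888888889), np.int32(54)) [0.6605 0.0884]
amber [443.7  71.3] 47 [ 0.1611 -0.6479]
amber [358.4  65.4] 20 [ 0.4613 -0.656 ]
amber [370.4  90.6] 36 [ 0.4144 -0.5108]
amber [394.5  92.5] 14 [ 0.3339 -0.5082]
amber [345.6 100.6] 21 [ 0.4941 -0.4491]
amber [330.5 101.4] 22 [ 0.5433 -0.4402]
amber [344.8 122.8] 24 [ 0.4896 -0.3367]
amber [360.9 122.4] 25 [ 0.4393 -0.3433]
amber [405.6 145. ] 258 [ 0.3018 -0.2525]
amber [382.1 140.5] 25 [ 0.3719 -0.2659]
```

>>> {"name": "drive_tool", "arguments": {
  "deltas": [
    [-3.64, -0.9, 0, 0],
    [-3.64, -0.9, 0, 0],
    [-3.64, -0.9, 0, 0],
    [-3.64, -0.9, 0, 0],
    [-3.64, -0.9, 0, 0],
    [-3.64, -0.9, 0, 0],
    [-3.64, -0.9, 0, 0],
    [-3.64, -0.9, 0, 0],
    [-3.64, -0.9, 0, 0],
    [-3.64, -0.9, 0, 0],
    [-3.64, -0.9, 0, 0],
    [-3.64, -0.9, 0, 0],
    [0, 0, 0, -1],
    [0, 0, 0, -1],
    [0, 0, 0, 0],
    [0, 0, 0, 0]
  ]
}}

```text
time_s: 12.12
tcp_pos: [0.4643, -0.3384, 0.1893]
tool_rot: [0.65, 0.76, -0.0, -0.001]
contact_force: [0.2, -0.4, -0.0]
gripper_width: 0.0514
grasp_force: 0.0
```

```bash
cat >> h.py <<'E'
def near(x,y,yaw):
    d=grab('wrist'); a=np.radians(yaw); c=np.array([np.cos(a),np.sin(a)])
    P=[np.r_[np.array([x,y])+k*c,z] for k,z in((-.025,.028),(.025,.028),(.065,.018))]
    px=proj(d,P).round().astype(int); print(px.tolist())
    m,e=module(d,*[tuple(p) for p in px],r=8)
    return d,m,e
E
python3 - <<'E'
from h import *
d,m,e=near(.4658,-.3388,8.9)
cv2.imwrite('pics/w5.png',d['pixels'])
w=e-m; yaw=np.degrees(np.arctan2(w[1],w[0]))
go(m[0],m[1],.0435,yaw+90)
E
```

```text
[[301, 185], [349, 185], [386, 183]]
mid [ 0.4654 -0.3391] eye [ 0.5316 -0.3322] len 0.0665 0.05 yaw eye/discs 5.99 7.51
t 12.2 pos [ 0.4646 -0.3382  0.1895] psi 98.91 tilt 0.08 F [0.2 0.1 0.3] w 0.0511 | delta cm [-0.12  0.08 14.6 ] turn units 0.49
```

>>> {"name": "drive_tool", "arguments": {
  "deltas": [
    [-0.1, 0.08, 2.7, 0.2],
    [0, 0, 2.7, 0],
    [0, 0, 2.7, 0],
    [0, 0, 2.6, 0],
    [0, 0, 2.3, 0],
    [0, 0, 1.5, 0],
    [0, 0, 0, 0],
    [0, 0, 0, 0]
  ]
}}

```text
time_s: 12.83
tcp_pos: [0.4655, -0.3386, 0.0448]
tool_rot: [0.657, 0.754, -0.0, -0.001]
contact_force: [-0.5, -0.4, 0.4]
gripper_width: 0.0517
grasp_force: 0.0
```

>>> {"name": "drive_tool", "arguments": {
  "deltas": [
    [0, 0, 0, 0],
    [0, 0, 0, 0],
    [0, 0, 0, 0],
    [0, 0, 0, 0],
    [0, 0, 0, 0],
    [0, 0, 0, 0],
    [0, 0, 0, 0],
    [0, 0, 0, 0]
  ],
  "jaw": 0
}}

```text
time_s: 13.5
tcp_pos: [0.4664, -0.3399, 0.0466]
tool_rot: [0.657, 0.754, 0.0, 0.001]
contact_force: [-0.5, 0.8, 6.7]
gripper_width: 0.0113
grasp_force: 50.4
```

```bash
python3 - <<'E'
from h import *
go(.4658,-.3388,.05,97.7)
E
```

```text
t 13.5 pos [ 0.4664 -0.3399  0.0466] psi 97.89 tilt 0.12 F [-0.5  0.8  6.7] w 0.0113 | delta cm [ 0.11 -0.04 -0.34] turn units 0.03
```

>>> {"name": "drive_tool", "arguments": {
  "deltas": [
    [0, 0, -1.5, 0],
    [0, 0, -2.5, 0],
    [0, 0, -2.5, 0],
    [0, 0, 0, 0.9],
    [0, 0, 0, 0.88],
    [3.2, -0.2, 0, 0],
    [3.2, -0.2, 0, 0],
    [3.2, -0.2, 0, 0],
    [3.2, -0.2, 0, 0],
    [3.2, -0.2, 0, 0],
    [3.2, -0.2, 0, 0],
    [3.2, -0.2, 0, 0],
    [3.2, -0.2, 0, 0],
    [3.2, -0.2, 0, 0],
    [3.2, -0.2, 0, 0],
    [2.2, -0.1, 0, 0],
    [1.0, -0.1, 0, 0],
    [0, 0, 0, 0],
    [0, 0, 0, 0]
  ]
}}

```text
time_s: 15.08
tcp_pos: [0.4607, 0.0132, 0.1104]
tool_rot: [0.724, 0.69, -0.0, 0.0]
contact_force: [0.1, -0.8, -2.8]
gripper_width: 0.0115
grasp_force: 49.1
```

```bash
python3 - <<'E'
from h import *
go(.4621,.0131,.0540,87.2)
d=grab('wrist','w6.png')
z=env.sense()['tcp_pos'][2]-.0466
a,b=[onz(d,*blob(d,*p,'amber',18)[:2],z+.028)[:2] for p in ((265,253),(385,253))]
print('mid',((a+b)/2).round(4),np.degrees(np.arctan2(*(b-a)[::-1])).round(2))
E
```

```text
t 15.1 pos [0.4607 0.0132 0.1104] psi 87.29 tilt 0.02 F [ 0.1 -0.8 -2.8] w 0.0115 | delta cm [-0.    0.14  5.64] turn units 0.02
mid [0.4615 0.0131] -2.58
```

>>> {"name": "drive_tool", "arguments": {
  "deltas": [
    [0.05, 0, 1.6, 0.02],
    [0, 0, 1.6, 0],
    [0, 0, 1.2, 0],
    [0, 0, 0.9, 0],
    [0, 0, 0.4, 0],
    [0, 0, 0, 0],
    [0, 0.5, 0, 0],
    [0, 0.5, 0, 0],
    [0, 0.5, 0, 0],
    [0, 0.5, 0, 0],
    [0, 0.5, 0, 0],
    [0, 0.5, 0, 0],
    [0, 0, 0, 0]
  ]
}}

```text
time_s: 16.22
tcp_pos: [0.4921, 0.0125, 0.0535]
tool_rot: [0.725, 0.689, 0.001, -0.0]
contact_force: [0.4, 4.0, -4.5]
gripper_width: 0.0111
grasp_force: 49.1
```

>>> {"name": "drive_tool", "arguments": {
  "deltas": [
    [0, 0.5, 0, 0],
    [0, 0.5, 0, 0],
    [0, 0.5, 0, 0],
    [0, 0.5, 0, 0],
    [0, 0, 0, 0]
  ]
}}

```text
time_s: 16.63
tcp_pos: [0.5123, 0.0112, 0.0535]
tool_rot: [0.725, 0.689, 0.001, 0.0]
contact_force: [1.4, 2.9, -3.7]
gripper_width: 0.0116
grasp_force: 49.2
```

>>> {"name": "drive_tool", "arguments": {
  "deltas": [
    [0, 0.6, 0, 0],
    [0, 0.6, 0, 0],
    [0, 0.6, 0, 0],
    [0, 0.6, 0, 0],
    [0, 0.6, 0, 0],
    [0, 0, 0.05, 0],
    [0, 0, 0, 0]
  ]
}}

```text
time_s: 17.22
tcp_pos: [0.5422, 0.0097, 0.053]
tool_rot: [0.725, 0.689, 0.001, 0.001]
contact_force: [2.2, 3.7, -3.8]
gripper_width: 0.0114
grasp_force: 49.2
```

>>> {"name": "drive_tool", "arguments": {
  "deltas": [
    [0, 0.5, 0, 0],
    [0, 0.5, 0, 0],
    [0, 0.5, 0, 0],
    [0, 0.5, 0, 0],
    [0, 0.5, 0, 0],
    [0, 0.5, 0, 0],
    [0, 0.5, 0, 0],
    [0, 0, 0, 0]
  ]
}}

```text
time_s: 17.88
tcp_pos: [0.5771, 0.0079, 0.0529]
tool_rot: [0.725, 0.689, 0.001, 0.0]
contact_force: [1.2, 3.5, -2.6]
gripper_width: 0.0111
grasp_force: 49.4
```

>>> {"name": "drive_tool", "arguments": {
  "deltas": [
    [0, 0.3, 0, 0],
    [0, 0.3, 0, 0],
    [0, 0.2, 0, 0],
    [0, 0, 0, 0]
  ]
}}

```text
time_s: 18.22
tcp_pos: [0.5841, 0.0075, 0.0528]
tool_rot: [0.725, 0.689, 0.0, 0.0]
contact_force: [0.1, 4.5, -2.7]
gripper_width: 0.0111
grasp_force: 49.3
```

>>> {"name": "drive_tool", "arguments": {
  "deltas": [
    [0, 0.2, 0, 0],
    [0, 0.2, 0, 0],
    [0, 0.1, 0, 0],
    [0, 0, 0, 0]
  ]
}}

```text
time_s: 18.55
tcp_pos: [0.5877, 0.0067, 0.0527]
tool_rot: [0.725, 0.689, -0.001, -0.0]
contact_force: [-5.7, 1.0, -0.2]
gripper_width: 0.0109
grasp_force: 49.7
```

>>> {"name": "drive_tool", "arguments": {
  "deltas": [
    [0, 0.1, 0, 0],
    [0, 0.1, 0, 0],
    [0, 0, 0, 0]
  ]
}}

```text
time_s: 18.8
tcp_pos: [0.5879, 0.0067, 0.0528]
tool_rot: [0.725, 0.689, -0.002, -0.001]
contact_force: [-12.5, 0.3, 6.1]
gripper_width: 0.0111
grasp_force: 50.8
```

>>> {"name": "drive_tool", "arguments": {
  "deltas": [
    [0, 0, 0, 0],
    [0, 0, 0, 0],
    [0, 0, 0, 0],
    [0, 0, 0, 0],
    [0, 0, 0, 0],
    [0, 0, -2, 0],
    [0, 0, -3, 0],
    [0, 0, -3, 0],
    [0, 0, -3, 0],
    [0, 0, -2.7, 0],
    [0, 0, 0, 0],
    [0, 0, 0, 0]
  ],
  "jaw": 0.6
}}

```text
time_s: 19.8
tcp_pos: [0.5918, 0.0071, 0.1915]
tool_rot: [0.725, 0.689, 0.001, 0.001]
contact_force: [0.1, -0.0, -0.4]
gripper_width: 0.0513
grasp_force: 0.0
```

```bash
python3 - <<'E'
from h import *
go(.520,-.4435,.19,98)
d=grab('wrist','w7.png')
a,b=np.array([.5879,.0078])+np.array([[-.025],[.025]])*np.array([.9988,-.0488])
px=proj(d,[np.r_[a,.034],np.r_[b,.034]]).round().astype(int)
P=[onz(d,*blob(d,*p,'amber',14)[:2],.034)[:2] for p in px]; print('bay2 module mid',np.mean(P,0).round(4),np.degrees(np.arctan2(*(P[1]-P[0])[::-1])).round(2))
ambers(grab('side'))
E
```

```text
t 19.8 pos [0.5918 0.0071 0.1915] psi 87.1 tilt 0.22 F [ 0.1 -0.  -0.4] w 0.0513 | delta cm [-45.36  -4.89   0.13] turn units -1.82
bay2 module mid [0.5879 0.0071] -2.86
amber [319.1  24.4] 42 [ 0.6302 -0.9274]
amber [443.7  71.3] 47 [ 0.1611 -0.6479]
amber [358.4  65.4] 20 [ 0.4613 -0.656 ]
amber [370.4  90.6] 36 [ 0.4144 -0.5108]
amber [345.6 100.6] 21 [ 0.4941 -0.4491]
amber [330.5 101.4] 22 [ 0.5433 -0.4402]
amber [620.7 120.1] 101 [-0.3753 -0.4356]
amber [405.6 145. ] 255 [ 0.3017 -0.2526]
amber [382.1 140.5] 25 [ 0.3719 -0.2659]
```

View pics/w7.png

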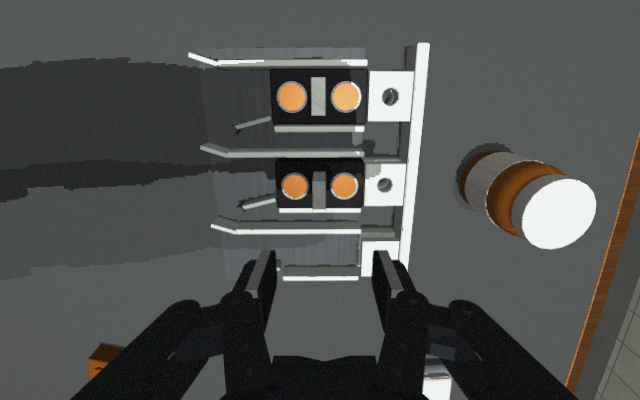

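Both modules sit home in bays 1 and 2, with catch leaves at (254,124) and (258,203) sprung out behind them. I'm going for the third, which hasn't moved.

>>> {"name": "drive_tool", "arguments": {
  "deltas": [
    [-3.78, -0.41, 0, 0],
    [-3.78, -0.41, 0, 0],
    [-3.78, -0.41, 0, 0],
    [-3.78, -0.41, 0, 0],
    [-3.78, -0.41, 0, 0],
    [-3.78, -0.41, 0, 0],
    [-3.78, -0.41, 0, 0],
    [-3.78, -0.41, 0, 0],
    [-3.78, -0.41, 0, 0],
    [-3.78, -0.41, 0, 0],
    [-3.78, -0.41, 0, 0],
    [-3.78, -0.41, 0, 0],
    [0, 0, 0, -0.9],
    [0, 0, 0, -0.9],
    [0, 0, 0, 0],
    [0, 0, 0, 0]
  ]
}}

```text
time_s: 21.23
tcp_pos: [0.5181, -0.4431, 0.1882]
tool_rot: [0.658, 0.753, 0.0, -0.001]
contact_force: [-1.1, 0.3, 0.5]
gripper_width: 0.0516
grasp_force: 0.0
```

```bash
python3 - <<'E'
from h import *
d,m,e=near(.520,-.4435,9)
cv2.imwrite('pics/w8.png',d['pixels'])
go(m[0],m[1],.0445,98)
E
```

```text
[[301, 186], [350, 185], [387, 182]]
mid [ 0.5202 -0.4434] eye [ 0.5843 -0.4324] len 0.0651 0.0504 yaw eye/discs 9.67 9.58
t 21.3 pos [ 0.5184 -0.4429  0.1886] psi 97.74 tilt 0.11 F [-0.   0.6 -0.3] w 0.0516 | delta cm [-0.09  0.19 14.41] turn units -0.04
```

>>> {"name": "drive_tool", "arguments": {
  "deltas": [
    [-0.08, 0.19, 2.7, -0.31],
    [0, 0, 2.7, 0],
    [0, 0, 2.7, 0],
    [0, 0, 2.6, 0],
    [0, 0, 2.2, 0],
    [0, 0, 1.5, 0],
    [0, 0, 0, 0],
    [0, 0, 0, 0]
  ]
}}

```text
time_s: 21.95
tcp_pos: [0.5204, -0.4429, 0.0452]
tool_rot: [0.645, 0.764, 0.0, -0.001]
contact_force: [0.5, -0.1, -0.3]
gripper_width: 0.0509
grasp_force: 0.0
```

>>> {"name": "drive_tool", "arguments": {
  "deltas": [
    [0, 0, 0, 0],
    [0, 0, 0, 0],
    [0, 0, 0, 0],
    [0, 0, 0, 0],
    [0, 0, 0, 0],
    [0, 0, 0, 0],
    [0, 0, 0, 0],
    [0, 0, 0, 0]
  ],
  "jaw": 0
}}

```text
time_s: 22.62
tcp_pos: [0.5212, -0.4444, 0.0473]
tool_rot: [0.644, 0.765, 0.0, 0.001]
contact_force: [-0.1, 1.0, 6.4]
gripper_width: 0.0111
grasp_force: 50.6
```

```bash
python3 - <<'E'
from h import *
go(.4580,-.0716,.11,87.2)
E
```

```text
t 22.6 pos [ 0.5212 -0.4444  0.0473] psi 99.75 tilt 0.13 F [-0.1  1.   6.4] w 0.0111 | delta cm [37.8   0.09 -6.33] turn units 2.09
```

>>> {"name": "drive_tool", "arguments": {
  "deltas": [
    [0, 0, -1.5, 0],
    [0, 0, -2.5, 0],
    [0, 0, -2.5, 0],
    [0, 0, 0, 0.7],
    [0, 0, 0, 0.7],
    [0, 0, 0, 0.69],
    [3.35, -0.74, 0, 0],
    [3.35, -0.74, 0, 0],
    [3.35, -0.74, 0, 0],
    [3.35, -0.74, 0, 0],
    [3.35, -0.74, 0, 0],
    [3.35, -0.74, 0, 0],
    [3.35, -0.74, 0, 0],
    [3.35, -0.74, 0, 0],
    [3.35, -0.74, 0, 0],
    [3.35, -0.74, 0, 0],
    [2.4, -0.54, 0, 0],
    [1.0, -0.2, 0, 0],
    [0, 0, 0, 0],
    [0, 0, 0, 0]
  ]
}}

```text
time_s: 24.28
tcp_pos: [0.4574, -0.0714, 0.111]
tool_rot: [0.724, 0.69, 0.0, 0.0]
contact_force: [0.8, -0.2, -3.9]
gripper_width: 0.0111
grasp_force: 49.5
```

```bash
python3 - <<'E'
from h import *
go(.4580,-.072,.0540,87.2)
d=grab('wrist','w9.png')
z=env.sense()['tcp_pos'][2]-.0473
a,b=[onz(d,*blob(d,*p,'amber',18)[:2],z+.028)[:2] for p in ((265,253),(385,253))]
print('mid',((a+b)/2).round(4),np.degrees(np.arctan2(*(b-a)[::-1])).round(2))
E
```

```text
t 24.3 pos [ 0.4574 -0.0714  0.111 ] psi 87.29 tilt 0.04 F [ 0.8 -0.2 -3.9] w 0.0111 | delta cm [-0.05  0.06  5.7 ] turn units 0.02
mid [ 0.4582 -0.0714] -2.71
```

>>> {"name": "drive_tool", "arguments": {
  "deltas": [
    [0, 0, 1.6, 0.02],
    [0, 0, 1.6, 0],
    [0, 0, 1.2, 0],
    [0, 0, 0.9, 0],
    [0, 0, 0.4, 0],
    [0, 0, 0, 0],
    [0, 0.5, 0, 0],
    [0, 0.5, 0, 0],
    [0, 0.5, 0, 0],
    [0, 0.5, 0, 0],
    [0, 0.5, 0, 0],
    [0, 0.5, 0, 0],
    [0, 0, 0, 0]
  ]
}}

```text
time_s: 25.42
tcp_pos: [0.4884, -0.0727, 0.0538]
tool_rot: [0.725, 0.689, 0.001, -0.0]
contact_force: [1.7, 3.6, -4.7]
gripper_width: 0.0112
grasp_force: 49.5
```

>>> {"name": "drive_tool", "arguments": {
  "deltas": [
    [0, 0.5, 0, 0],
    [0, 0.5, 0, 0],
    [0, 0.5, 0, 0],
    [0, 0.5, 0, 0],
    [0, 0.5, 0, 0],
    [0, 0, 0, 0]
  ]
}}

```text
time_s: 25.92
tcp_pos: [0.5137, -0.0743, 0.0539]
tool_rot: [0.725, 0.689, 0.001, 0.001]
contact_force: [1.1, 3.9, -3.9]
gripper_width: 0.0114
grasp_force: 49.6
```

>>> {"name": "drive_tool", "arguments": {
  "deltas": [
    [0, 0.5, 0, 0],
    [0, 0.5, 0, 0],
    [0, 0.5, 0, 0],
    [0, 0.5, 0, 0],
    [0, 0, 0.05, 0],
    [0, 0, 0, 0]
  ]
}}

```text
time_s: 26.42
tcp_pos: [0.5335, -0.0753, 0.0536]
tool_rot: [0.725, 0.689, 0.001, 0.001]
contact_force: [1.7, 3.3, -3.2]
gripper_width: 0.0112
grasp_force: 49.7
```

>>> {"name": "drive_tool", "arguments": {
  "deltas": [
    [0, 0.5, 0, 0],
    [0, 0.5, 0, 0],
    [0, 0.5, 0, 0],
    [0, 0.5, 0, 0],
    [0, 0.5, 0, 0],
    [0, 0.5, 0, 0],
    [0, 0.5, 0, 0],
    [0, 0.5, 0, 0],
    [0, 0, 0, 0]
  ]
}}

```text
time_s: 27.17
tcp_pos: [0.5725, -0.0772, 0.0533]
tool_rot: [0.725, 0.689, -0.0, -0.0]
contact_force: [-0.1, 4.2, 0.3]
gripper_width: 0.011
grasp_force: 50.2
```

>>> {"name": "drive_tool", "arguments": {
  "deltas": [
    [0, 0.3, 0, 0],
    [0, 0.3, 0, 0],
    [0, 0.2, 0, 0],
    [0, 0.2, 0, 0],
    [0, 0, 0, 0]
  ]
}}

```text
time_s: 27.58
tcp_pos: [0.5821, -0.0781, 0.0534]
tool_rot: [0.725, 0.689, -0.0, 0.0]
contact_force: [0.1, 0.8, -2.0]
gripper_width: 0.0112
grasp_force: 50.1
```

>>> {"name": "drive_tool", "arguments": {
  "deltas": [
    [0, 0.1, 0, 0],
    [0, 0.1, 0, 0],
    [0, 0, 0, 0]
  ]
}}

```text
time_s: 27.83
tcp_pos: [0.5835, -0.0783, 0.0534]
tool_rot: [0.725, 0.689, -0.001, -0.0]
contact_force: [-5.1, -1.3, 3.3]
gripper_width: 0.0111
grasp_force: 50.6
```

>>> {"name": "drive_tool", "arguments": {
  "deltas": [
    [0, 0.1, 0, 0],
    [0, 0.1, 0, 0],
    [0, 0, 0, 0]
  ]
}}

```text
time_s: 28.08
tcp_pos: [0.5837, -0.0783, 0.0534]
tool_rot: [0.725, 0.689, -0.002, -0.001]
contact_force: [-11.8, -0.7, 9.1]
gripper_width: 0.0113
grasp_force: 51.6
```

>>> {"name": "drive_tool", "arguments": {
  "deltas": [
    [0, 0, 0, 0],
    [0, 0, 0, 0],
    [0, 0, 0, 0],
    [0, 0, 0, 0],
    [0, 0, 0, 0],
    [0, 0, -2, 0],
    [0, 0, -3, 0],
    [0, 0, -3, 0],
    [0, 0, -3, 0],
    [0, 0, -2.7, 0],
    [0, 0, 0, 0],
    [0, 0, 0, 0]
  ],
  "jaw": 0.6
}}

```text
time_s: 29.08
tcp_pos: [0.5871, -0.078, 0.1919]
tool_rot: [0.725, 0.689, 0.001, 0.001]
contact_force: [0.6, 0.4, -1.2]
gripper_width: 0.0508
grasp_force: 0.0
```

```bash
python3 - <<'E'
from h import *
go(.500,.266,.2,87.2)
d=grab('wrist','w10.png')
ay=np.array([.0488,.9988]);ax=np.array([.9988,-.0488])
for k in (0,1,2):
    o=np.array([.5838,-.0775])+k*.085*ay
    px=proj(d,[np.r_[o-.025*ax,.034],np.r_[o+.025*ax,.034],np.r_[o+.0655*ax,.036],np.r_[o-.047*ax+ay*-.020,.022]]).round().astype(int)
    if px[:2].min()<8: print(px.tolist()); continue
    P=[onz(d,*blob(d,*p,'amber',14)[:2],.034)[:2] for p in px[:2]]; print('bay',3-k,'mid',np.mean(P,0).round(4),np.degrees(np.arctan2(*(P[1]-P[0])[::-1])).round(2),px.tolist())
E
```

```text
t 29.1 pos [ 0.5871 -0.078   0.1919] psi 87.11 tilt 0.21 F [ 0.6  0.4 -1.2] w 0.0508 | delta cm [ 33.92 -10.43  -0.85] turn units -0.02
bay 3 mid [ 0.5838 -0.0775] -2.92 [[295, 185], [344, 185], [384, 185], [276, 200]]
bay 2 mid [0.5879 0.0076] -2.9 [[292, 97], [346, 97], [390, 97], [272, 119]]
[[289, -8], [348, -8], [396, -8], [267, 22]]
```

View pics/w10.png

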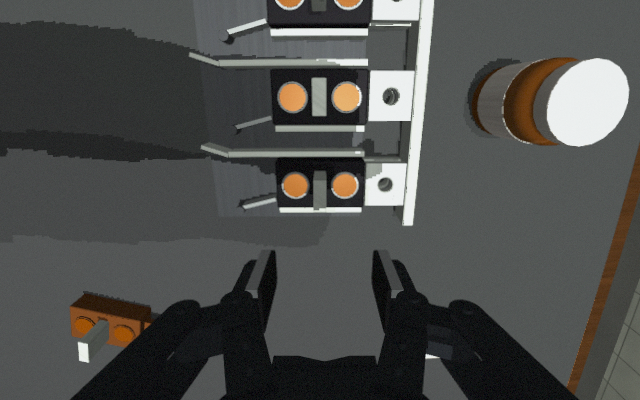

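All three modules are home with catches sprung (leaf ends at about (276,202), (270,120) and (267,22)). Next come the pins.

>>> {"name": "drive_tool", "arguments": {
  "deltas": [
    [1.5, -0.5, 0, 0],
    [3.4, -1.04, -0.1, 0],
    [3.4, -1.04, -0.1, 0],
    [3.4, -1.04, -0.1, 0],
    [3.4, -1.04, -0.1, 0],
    [3.4, -1.04, -0.1, 0],
    [3.4, -1.04, -0.1, 0],
    [3.4, -1.04, -0.1, 0],
    [3.4, -1.04, -0.1, 0],
    [3.4, -1.04, -0.1, 0],
    [1.8, -0.6, 0, 0],
    [0, 0, 0, 0],
    [0, 0, 0, 0]
  ]
}}

```text
time_s: 30.22
tcp_pos: [0.4972, 0.2669, 0.1979]
tool_rot: [0.724, 0.69, -0.001, -0.0]
contact_force: [-0.7, -0.4, 0.2]
gripper_width: 0.0517
grasp_force: 0.0
```

```bash
python3 - <<'E'
from h import *
go(.5008,.2653,.2,87.2)
d=grab('wrist','w11.png')
print(proj(d,[[.5008,.2653,.08],[.489,.3286,.08],[.477,.393,.08]]).round())
E
```

```text
t 30.2 pos [0.4972 0.2669 0.1979] psi 87.26 tilt 0.15 F [-0.7 -0.4  0.2] w 0.0517 | delta cm [-0.14  0.36 -0.21] turn units 0.01
[[328. 199.]
 [310. 127.]
 [289.  42.]]
```

View pics/w11.png

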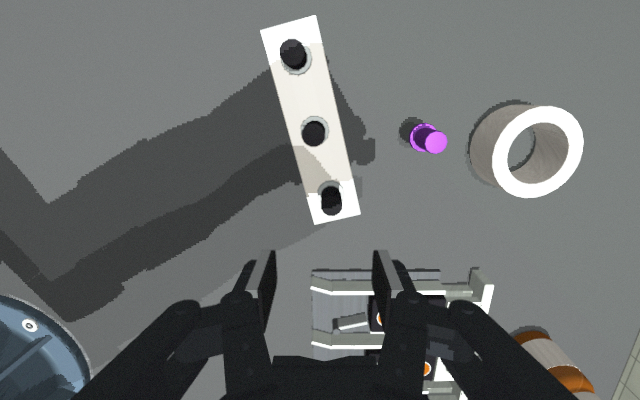

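The wrist view shows the stand with pins at about (331,200), (313,132) and (293,53). The purple one is at (430,138). I'll take the near pin's top disc exactly.

```bash
cat >> h.py <<'E'
def pintop(d,g):
    """blob of black grip near guess xyz(top); fits a circle of the projected radius at the blob's end away from nadir"""
    u,v=proj(d,[g])[0]; g2=np.array(g)+[.010,0,0]; rad=np.linalg.norm(proj(d,[g2])[0]-[u,v])
    base=proj(d,[np.array(g)-[0,0,.034]])[0]; ax=np.array([u,v])-base; ax/=np.linalg.norm(ax)
    im=d['pixels'].astype(int).sum(2); m=(im<130).astype(np.uint8)
    n,l,s,c=cv2.connectedComponentsWithStats(m); y0,x0=int(v),int(u)
    sub=l[y0-8:y0+9,x0-8:x0+9].ravel(); i=np.bincount(sub[sub>0]).argmax()
    ys,xs=np.where(l==i); P=np.c_[xs,ys]; q=P@ax; pe=P@np.array([-ax[1],ax[0]])
    end=np.percentile(q,99.5)+.5; side=(np.percentile(pe,1)+np.percentile(pe,99))/2
    ctr=(end-rad)*ax+side*np.array([-ax[1],ax[0]])
    X=onz(d,*ctr,g[2]); print('px',ctr.round(1),'rad',rad.round(1),'width/2',((np.percentile(pe,99)-np.percentile(pe,1))/2).round(1),'n',len(P),'top at',X.round(4)); return X
E
python3 - <<'E'
from h import *
d=grab('wrist')
X=[pintop(d,g) for g in ([.5008,.2653,.08],[.489,.3286,.08],[.477,.393,.08])]
print(np.linalg.norm(X[1]-X[0]),np.linalg.norm(X[2]-X[1]))
go(X[0][0],X[0][1],.057,87.2)
E
```

```text
px [329.9 197.2] rad 11.2 width/2 9.1 n 360 top at [0.5033 0.2659 0.08  ]
px [312.9 132.2] rad 12.1 width/2 10.3 n 318 top at [0.4915 0.3235 0.08  ]
px [302.7  56.6] rad 13.1 width/2 0.0 n 1 top at [0.4871 0.3815 0.08  ]
0.05883150984601043 0.05816560749731825
t 30.3 pos [0.4981 0.2654 0.1984] psi 87.11 tilt 0.1 F [-0.8  0.3 -1.3] w 0.0512 | delta cm [ 0.09  0.53 14.14] turn units -0.02
```

```bash
sed -i 's/def pintop(d,g):/def pintop(d,g,T=180):/; s/(im<130)/(im<T)/' h.py; python3 - <<'E'
from h import *
d=grab('wrist')
for T in (160,200,240,280):
  print(T)
  for g in ([.503,.2659,.08],[.491,.328,.08],[.477,.393,.08]): pintop(d,g,T)
E
```

```text
160
px [329.9 198.1] rad 11.2 width/2 9.1 n 389 top at [0.5036 0.2643 0.08  ]
px [312.1 131.6] rad 12.1 width/2 10.2 n 427 top at [0.4914 0.3235 0.08  ]
px [295.2  58.6] rad 13.1 width/2 11.2 n 400 top at [0.4818 0.3799 0.08  ]
200
px [330.  201.5] rad 11.2 width/2 9.1 n 472 top at [0.5036 0.2612 0.08  ]
px [312.  131.6] rad 12.1 width/2 10.5 n 438 top at [0.4913 0.3235 0.08  ]
px [294.8  58.4] rad 13.1 width/2 11.4 n 411 top at [0.4815 0.3801 0.08  ]
240
px [330. 202.] rad 11.2 width/2 9.1 n 479 top at [0.5035 0.2607 0.08  ]
px [311.9 131.6] rad 12.1 width/2 10.5 n 447 top at [0.4913 0.3235 0.08  ]
px [290.3  50.6] rad 13.1 width/2 11.5 n 604 top at [0.4784 0.3858 0.08  ]
280
px [329.9 201.9] rad 11.2 width/2 9.2 n 488 top at [0.5035 0.2607 0.08  ]
px [311.9 131.6] rad 12.1 width/2 10.5 n 450 top at [0.4913 0.3235 0.08  ]
px [290.2  50.6] rad 13.1 width/2 11.5 n 614 top at [0.4784 0.3858 0.08  ]
```

```bash
python3 - <<'E'
from h import *
d=grab('wrist')
C=-np.array(d['R']).T@np.array(d['t']).ravel()
print('nadir px',proj(d,[[C[0],C[1],0]]).round(1),C.round(4))
for p in ((313,132),(331,200),(293,52)):
    im=d['pixels'].astype(int).sum(2); m=(im<260).astype(np.uint8)
    n,l,s,c=cv2.connectedComponentsWithStats(m); i=l[p[1],p[0]]
    print(c[i],s[i], [onz(d,*c[i],z)[:2].round(4).tolist() for z in (.08,.063)])
# stand corners
g=(d['pixels'].astype(int).sum(2)>560).astype(np.uint8)[:235,230:390]
cs,_=cv2.findContours(cv2.morphologyEx(g,cv2.MORPH_CLOSE,np.ones((25,25))),cv2.RETR_EXTERNAL,cv2.CHAIN_APPROX_SIMPLE)
c=max(cs,key=cv2.contourArea); r=cv2.minAreaRect(c); B=cv2.boxPoints(r)+[230,0]
Q=np.array([onz(d,*b,.04)[:2] for b in B]); print(B.round(1).tolist(),Q.round(4).tolist(),'ctr',Q.mean(0).round(4),[np.linalg.norm(Q[i]-Q[(i+1)%4]).round(4) for i in range(4)])
E
```

```text
nadir px [[324.3  98.6]] [0.5033 0.3488 0.3336]
[311.47577093 131.11674009] [300 119  23  25 454] [[0.4913, 0.3236], [0.4905, 0.3219]]
[329.25454545 198.15959596] [320 184  20  29 495] [[0.5034, 0.2639], [0.5034, 0.2583]]
[290.94489465  52.1993517 ] [278  38  27  30 617] [[0.4793, 0.3844], [0.4777, 0.3868]]
[[256.9, 27.4], [313.0, 12.2], [369.2, 219.6], [313.2, 234.8]] [[0.4473, 0.4117], [0.4972, 0.4207], [0.5449, 0.2244], [0.4842, 0.2096]] ctr [0.4934 0.3166] [np.float64(0.0507), np.float64(0.2021), np.float64(0.0625), np.float64(0.2054)]
```

>>> {"name": "drive_tool", "arguments": {
  "deltas": [
    [-0.54, 0.56, 2.0, 0],
    [0, 0, 2.7, 0],
    [0, 0, 2.7, 0],
    [0, 0, 2.6, 0],
    [0, 0, 2.4, 0],
    [0, 0, 1.6, 0],
    [0, 0, 0, 0],
    [0, 0, 0, 0]
  ]
}}

```text
time_s: 31.08
tcp_pos: [0.5038, 0.2592, 0.059]
tool_rot: [0.725, 0.688, -0.001, -0.0]
contact_force: [0.1, 0.7, 0.8]
gripper_width: 0.051
grasp_force: 0.0
```

>>> {"name": "drive_tool", "arguments": {
  "deltas": [
    [0, 0, 0, 0],
    [0, 0, 0, 0],
    [0, 0, 0, 0],
    [0, 0, 0, 0],
    [0, 0, 0, 0],
    [0, 0, 0, 0],
    [0, 0, 0, 0],
    [0, 0, 0, 0]
  ],
  "jaw": 0
}}

```text
time_s: 31.75
tcp_pos: [0.5049, 0.2606, 0.0609]
tool_rot: [0.725, 0.689, 0.001, 0.001]
contact_force: [0.1, -1.9, 5.4]
gripper_width: 0.0184
grasp_force: 48.7
```

```bash
python3 - <<'E'
from h import *
go(.5034,.2597,.2,87.2); print(np.round(env.sense()['moment'],3))
E
```

```text
t 31.8 pos [0.5049 0.2606 0.0609] psi 87.1 tilt 0.15 F [ 0.1 -1.9  5.4] w 0.0184 | delta cm [ -0.08  -0.11 -13.91] turn units -0.02
[-0.307  0.082 -0.033]
```

>>> {"name": "drive_tool", "arguments": {
  "deltas": [
    [0, 0, -1.5, 0],
    [0, 0, -3, 0],
    [0, 0, -3.5, 0],
    [0, 0, -3.5, 0],
    [0, 0, -2.5, 0],
    [-1.6, 1.0, 0, 0],
    [-3.1, 2.0, 0, 0],
    [-3.1, 2.0, 0, 0],
    [-3.1, 2.0, 0, 0],
    [-3.1, 2.0, 0, 0],
    [-3.1, 2.0, 0, 0],
    [-3.1, 2.0, 0, 0],
    [-3.1, 2.0, 0, 0],
    [-1.5, 1.0, 0, 0],
    [0, 0, 0, 0],
    [0, 0, 0, 0],
    [0, 0, 0, 0]
  ]
}}

```text
time_s: 33.17
tcp_pos: [0.6509, 0.0049, 0.1996]
tool_rot: [0.725, 0.689, 0.0, -0.0]
contact_force: [0.2, 0.3, -1.2]
gripper_width: 0.0185
grasp_force: 49.0
```

```bash
python3 - <<'E'
from h import *
go(.6524,.0043,.2,87.2)
d=grab('wrist','w12.png')
print(proj(d,[[.6563,.0893,.036],[.6524,.0043,.036]]).round(1), env.sense()['moment'])
E
```

```text
t 33.2 pos [0.6509 0.0049 0.1996] psi 87.1 tilt 0.02 F [ 0.2  0.3 -1.2] w 0.0185 | delta cm [-0.05  0.16 -0.04] turn units -0.02
[[324.7  98.1]
 [325.  184.4]] [0.0101943  0.06844996 0.03124952]
```

View pics/w12.png

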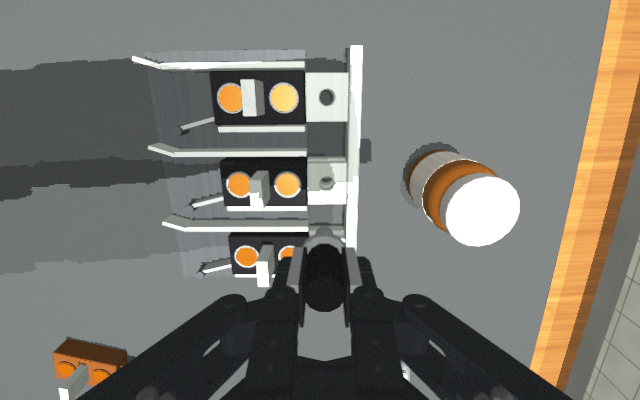

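The pin is held upright, collar at about (323,243). Fork 1's hole is at (326,97), right under the camera, and fork 2's at (326,182).

```bash
cat >> h.py <<'E'
def hole(d,g,T=480):
    u,v=proj(d,[g])[0].round().astype(int); im=d['pixels'].astype(int).sum(2)[v-14:v+15,u-14:u+15]
    ref=np.percentile(im,80); m=(im<.72*ref).astype(np.uint8); n,l,s,c=cv2.connectedComponentsWithStats(m)
    best=[i for i in range(1,n) if 30<s[i,4]<500 and s[i,0]>0 and s[i,1]>0 and s[i,0]+s[i,2]<29 and s[i,1]+s[i,3]<29]
    if not best: print('no hole',s); return
    i=max(best,key=lambda k:s[k,4]); x,y,w,h,_=s[i]
    ctr=(x+(w-1)/2+u-14,y+(h-1)/2+v-14); X=onz(d,*ctr,g[2]); print('hole px',ctr,'wh',w,h,'at',X[:2].round(4),'centroid at',onz(d,c[i][0]+u-14,c[i][1]+v-14,g[2])[:2].round(4)); return X
E
python3 - <<'E'
from h import *
d=grab('wrist')
hole(d,[.6563,.0893,.036]); hole(d,[.6524,.0043,.036])
p=np.array(env.sense()['tcp_pos']); z0=p[2]-.0209
print('pred collar far edge bottom/top, centre top, grip top', proj(d,[p+[0,.014,-.0209],p+[0,.014,-.0149],p+[0,0,-.0149],p+[.014,0,-.0149],p+[0,0,.0191]]).round(1).tolist())
im=d['pixels'].astype(int).sum(2); print(im[215:275,324].tolist()); print(im[240,290:360].tolist())
E
```

```text
hole px (np.float64(326.5), np.float64(97.0)) wh 16 17 at [0.6579 0.0907] centroid at [0.658  0.0905]
no hole [[  0   0  29  29 391]
 [  0   0  24  20 447]
 [ 26  11   3   1   3]]
pred collar far edge bottom/top, centre top, grip top [[322.0, 227.6], [321.9, 232.1], [323.2, 254.5], [347.9, 253.4], [323.0, 291.0]]
[356, 358, 347, 350, 340, 348, 349, 285, 201, 187, 227, 280, 313, 305, 306, 311, 314, 319, 316, 317, 326, 382, 437, 431, 435, 428, 424, 420, 308, 117, 70, 78, 71, 67, 71, 68, 48, 67, 57, 66, 66, 61, 64, 69, 65, 56, 47, 79, 72, 72, 57, 50, 74, 73, 68, 65, 63, 82, 57, 74]
[181, 169, 174, 176, 192, 161, 174, 191, 176, 166, 174, 171, 172, 185, 187, 223, 293, 304, 311, 325, 357, 399, 430, 444, 438, 428, 433, 426, 423, 426, 429, 421, 423, 423, 428, 434, 425, 415, 426, 429, 427, 423, 424, 425, 414, 421, 425, 407, 382, 339, 311, 467, 741, 765, 765, 664, 726, 765, 765, 765, 765, 765, 765, 765, 765, 765, 688, 389, 404, 403]
```

>>> {"name": "drive_tool", "arguments": {
  "deltas": [
    [2.2, 0.06, 0, 0],
    [2.2, 0.06, 0, 0],
    [2.2, 0.06, 0, 0],
    [2.09, 0.06, 0, 0],
    [0, 0, 2, 0],
    [0, 0, 3, 0],
    [0, 0, 2.5, 0],
    [0, 0, 2, 0],
    [0, 0, 0, 0],
    [0, 0, 0, 0],
    [0, 0, 0, 0]
  ]
}}

```text
time_s: 34.18
tcp_pos: [0.6585, 0.0919, 0.106]
tool_rot: [0.724, 0.689, 0.001, 0.0]
contact_force: [-0.3, -0.6, 0.1]
gripper_width: 0.0184
grasp_force: 49.0
```

```bash
python3 - <<'E'
from h import *
go(.6577,.0916,.0889,87.1)
d=grab('wrist'); cv2.imwrite('pics/w13.png',cv2.resize(d['pixels'][150:310,230:430],None,fx=3,fy=3,interpolation=cv2.INTER_CUBIC))
d=grab('side'); cv2.imwrite('pics/s13.png',d['pixels'])
E
```

```text
t 34.2 pos [0.6585 0.0919 0.106 ] psi 87.16 tilt 0.11 F [-0.3 -0.6  0.1] w 0.0184 | delta cm [-0.04 -0.08  1.71] turn units 0.01
```

View pics/w13.png

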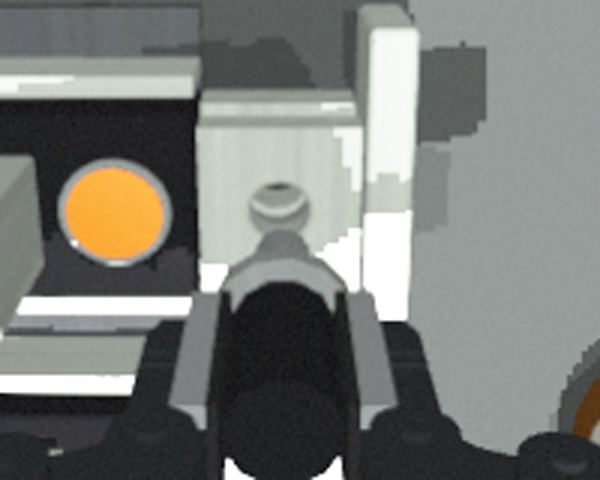

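The close view shows the hole at crop (280,209), which is image (323.3,219.5), and the tapered foot just behind it at (285,230), which is (325,226.7). I'll compute the remaining offset.

```bash
python3 - <<'E'
from h import *
d=grab('wrist'); p=np.array(env.sense()['tcp_pos']); print(p.round(4))
f=lambda x,y:((x+.5)/3+230-.5,(y+.5)/3+150-.5)
H=onz(d,*f(280,209),.036); print('hole',H.round(4), 'rim',onz(d,*f(249,209),.036).round(4),onz(d,*f(311,209),.036).round(4),onz(d,*f(280,182),.036).round(4),onz(d,*f(280,236),.036).round(4))
print('foot edge',onz(d,*f(285,230),p[2]-.0529).round(4),'sides at z-.045',onz(d,*f(263,250),p[2]-.045).round(4),onz(d,*f(308,250),p[2]-.045).round(4))
print('collar far edge(bottom z)',onz(d,*f(285,252),p[2]-.0209).round(4),'collar sides',onz(d,*f(228,290),p[2]-.0149).round(4),onz(d,*f(340,290),p[2]-.0149).round(4))
E
```

```text
[0.6589 0.0915 0.1062]
hole [0.6589 0.0904 0.036 ] rim [0.6512 0.0908 0.036 ] [0.6665 0.09   0.036 ] [0.6592 0.0976 0.036 ] [0.6585 0.0831 0.036 ]
foot edge [0.6601 0.0923 0.0533] sides at z-.045 [0.6551 0.0912 0.0612] [0.6651 0.0907 0.0612]
collar far edge(bottom z) [0.6604 0.1018 0.0853] collar sides [0.6495 0.0974 0.0913] [0.6704 0.0963 0.0913]
```

>>> {"name": "drive_tool", "arguments": {
  "deltas": [
    [0.22, -0.11, 0.5, 0],
    [0, 0, 0.7, 0],
    [0, 0, 0.5, 0],
    [0, 0, 0.4, 0],
    [0, 0, 0.3, 0],
    [0, 0, 0, 0]
  ]
}}

```text
time_s: 34.83
tcp_pos: [0.6568, 0.0932, 0.0793]
tool_rot: [0.725, 0.689, -0.0, -0.0]
contact_force: [0.9, -0.3, -1.4]
gripper_width: 0.0187
grasp_force: 48.8
```

>>> {"name": "drive_tool", "arguments": {
  "deltas": [
    [0, 0, 0.3, 0],
    [0, 0, 0.3, 0],
    [0, 0, 0.3, 0],
    [0, 0, 0, 0]
  ]
}}

```text
time_s: 35.17
tcp_pos: [0.6569, 0.0933, 0.0706]
tool_rot: [0.725, 0.689, -0.0, -0.0]
contact_force: [0.6, -1.0, -1.4]
gripper_width: 0.0182
grasp_force: 48.8
```

>>> {"name": "drive_tool", "arguments": {
  "deltas": [
    [0, 0, 0.4, 0],
    [0, 0, 0.4, 0],
    [0, 0, 0.3, 0],
    [0, 0, 0.2, 0],
    [0, 0, 0, 0]
  ]
}}

```text
time_s: 35.58
tcp_pos: [0.6569, 0.0933, 0.0577]
tool_rot: [0.725, 0.689, -0.0, -0.0]
contact_force: [0.5, -0.7, -1.7]
gripper_width: 0.0184
grasp_force: 48.9
```

>>> {"name": "drive_tool", "arguments": {
  "deltas": [
    [0, 0, 0.1, 0],
    [0, 0, 0.1, 0],
    [0, 0, 0, 0]
  ]
}}

```text
time_s: 35.83
tcp_pos: [0.6571, 0.0934, 0.057]
tool_rot: [0.725, 0.689, 0.0, 0.0]
contact_force: [-1.2, -1.0, 4.5]
gripper_width: 0.0185
grasp_force: 49.6
```

The first pin is seated (contact at exactly the expected height). I'm releasing it and going to the middle pin.

>>> {"name": "drive_tool", "arguments": {
  "deltas": [
    [0, 0, 0, 0],
    [0, 0, 0, 0],
    [0, 0, 0, 0],
    [0, 0, 0, 0],
    [0, 0, 0, 0],
    [0, 0, 0, 0],
    [0, 0, -2, 0],
    [0, 0, -3, 0],
    [0, 0, -3, 0],
    [0, 0, -3, 0],
    [0, 0, -3, 0],
    [0, 0, 0, 0]
  ],
  "jaw": 0.6
}}

```text
time_s: 36.83
tcp_pos: [0.6594, 0.0938, 0.2029]
tool_rot: [0.725, 0.689, 0.004, 0.003]
contact_force: [1.0, 0.4, 0.7]
gripper_width: 0.0512
grasp_force: 0.0
```

>>> {"name": "drive_tool", "arguments": {
  "deltas": [
    [1.4, -1.1, 0, 0],
    [2.77, -2.2, 0, 0],
    [2.77, -2.2, 0, 0],
    [2.77, -2.2, 0, 0],
    [2.77, -2.2, 0, 0],
    [2.77, -2.2, 0, 0],
    [2.77, -2.2, 0, 0],
    [2.77, -2.2, 0, 0],
    [1.4, -1.1, 0, 0],
    [0, 0, 0, 0],
    [0, 0, 0, 0],
    [0, 0, 0, 0]
  ]
}}

```text
time_s: 37.83
tcp_pos: [0.4922, 0.3236, 0.1959]
tool_rot: [0.725, 0.689, -0.0, 0.0]
contact_force: [0.1, 0.6, -0.8]
gripper_width: 0.0514
grasp_force: 0.0
```

```bash
cat >> h.py <<'E'
def pin2(d,g):
    u,v=proj(d,[g])[0].round().astype(int); im=d['pixels'].astype(int).sum(2); m=(im<260).astype(np.uint8)
    n,l,s,c=cv2.connectedComponentsWithStats(m); sub=l[v-8:v+9,u-8:u+9].ravel(); i=np.bincount(sub[sub>0]).argmax()
    x,y,w,h,a=s[i]; print('bbox',s[i]); X=onz(d,x+w/2-.5,y+h-11,.08); print('pin top',X.round(4)); return X
E
python3 - <<'E'
from h import *
d=grab('wrist','w14.png')
X=pin2(d,[.4912,.3232,.08]); go(X[0]+.0013,X[1]+.0005,.059,87.1)
E
```

```text
bbox [312 180  21  29 509]
pin top [0.4909 0.324  0.08  ]
t 37.9 pos [0.4926 0.3233 0.1959] psi 87.07 tilt 0.03 F [ 0.1 -0.1  0. ] w 0.0515 | delta cm [ 0.12 -0.04 13.69] turn units -0.0
```

>>> {"name": "drive_tool", "arguments": {
  "deltas": [
    [0.06, -0.04, 2.0, 0],
    [0, 0, 2.7, 0],
    [0, 0, 2.7, 0],
    [0, 0, 2.6, 0],
    [0, 0, 2.2, 0],
    [0, 0, 1.5, 0],
    [0, 0, 0, 0],
    [0, 0, 0, 0]
  ]
}}

```text
time_s: 38.55
tcp_pos: [0.4923, 0.3234, 0.0588]
tool_rot: [0.725, 0.688, -0.001, -0.0]
contact_force: [0.1, -0.6, 0.6]
gripper_width: 0.0513
grasp_force: 0.0
```

>>> {"name": "drive_tool", "arguments": {
  "deltas": [
    [0, 0, 0, 0],
    [0, 0, 0, 0],
    [0, 0, 0, 0],
    [0, 0, 0, 0],
    [0, 0, 0, 0],
    [0, 0, 0, 0],
    [0, 0, 0, 0],
    [0, 0, 0, 0]
  ],
  "jaw": 0
}}

```text
time_s: 39.22
tcp_pos: [0.4927, 0.3249, 0.0608]
tool_rot: [0.725, 0.689, 0.001, 0.0]
contact_force: [-0.2, -0.2, 6.8]
gripper_width: 0.0188
grasp_force: 48.7
```

```bash
python3 - <<'E'
from h import *
go(.6529,.0084,.1,87.2)
E
```

```text
t 39.2 pos [0.4927 0.3249 0.0608] psi 87.1 tilt 0.13 F [-0.2 -0.2  6.8] w 0.0188 | delta cm [-30.8   17.6   -3.93] turn units -0.02
```

>>> {"name": "drive_tool", "arguments": {
  "deltas": [
    [0, 0, -1.5, 0],
    [0, 0, -3, 0],
    [0, 0, -3.5, 0],
    [0, 0, -3.5, 0],
    [0, 0, -2.5, 0],
    [-1.7, 0.95, 0, 0],
    [-3.0, 1.7, 0, 0],
    [-3.0, 1.7, 0, 0],
    [-3.0, 1.7, 0, 0],
    [-3.0, 1.7, 0, 0],
    [-3.0, 1.7, 0, 0],
    [-3.0, 1.7, 0, 0],
    [-3.0, 1.7, 0, 0],
    [-3.0, 1.7, 0, 0],
    [-3.0, 1.7, 0, 0],
    [-2.1, 1.35, 0, 0],
    [0, 0, 0, 0],
    [0, 0, 0, 0]
  ]
}}

```text
time_s: 40.72
tcp_pos: [0.6527, 0.0067, 0.1993]
tool_rot: [0.726, 0.688, 0.0, -0.0]
contact_force: [-0.3, 0.1, -0.8]
gripper_width: 0.0183
grasp_force: 49.0
```

>>> {"name": "drive_tool", "arguments": {
  "deltas": [
    [0, 0, 2, 0],
    [0, 0, 3, 0],
    [0, 0, 2.4, 0],
    [0, 0, 1.5, 0],
    [0, 0, 0, 0],
    [0, 0, 0, 0]
  ]
}}

```text
time_s: 41.22
tcp_pos: [0.6516, 0.0091, 0.1103]
tool_rot: [0.724, 0.689, -0.0, -0.001]
contact_force: [0.5, 0.3, 0.3]
gripper_width: 0.0186
grasp_force: 49.0
```

```bash
python3 - <<'E'
from h import *
go(.6529,.0084,.0889,87.1)
d=grab('wrist'); cv2.imwrite('pics/w15.png',cv2.resize(d['pixels'][150:310,230:430],None,fx=3,fy=3,interpolation=cv2.INTER_CUBIC))
E
```

```text
t 41.2 pos [0.6516 0.0091 0.1103] psi 87.17 tilt 0.08 F [0.5 0.3 0.3] w 0.0186 | delta cm [-0.07  0.14  2.14] turn units 0.01
```

View pics/w15.png

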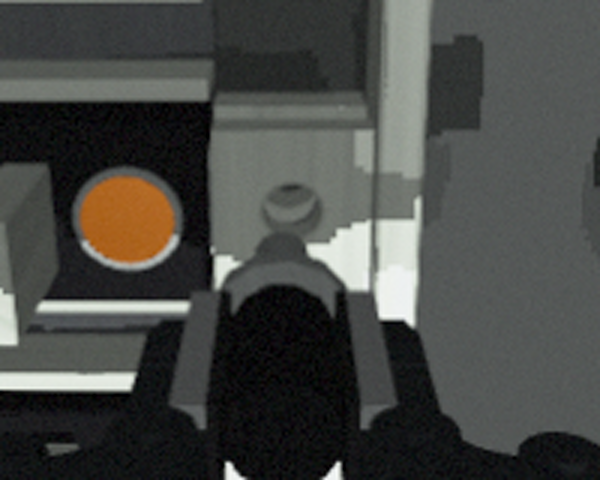

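The hole is at crop (292,208), the foot at (284,233). A small shift of +x is needed.

```bash
python3 - <<'E'
from h import *
d=grab('wrist'); p=np.array(env.sense()['tcp_pos']); print(p.round(4))
f=lambda x,y:((x+.5)/3+230-.5,(y+.5)/3+150-.5)
H=onz(d,*f(292,208),.036); E=onz(d,*f(284,233),p[2]-.0528); print('hole',H.round(4),'foot edge',E.round(4),'rim',onz(d,*f(292,182),.036).round(4))
# previous case: needed pin foot edge - hole y = +.0043 at the end (0.0923+.0024-.0904), x equal
q=H-E; go(p[0]+H[0]-E[0],p[1]+H[1]+.0043-E[1],.0793,87.1)
E
```

```text
[0.6529 0.0088 0.112 ]
hole [0.6551 0.0058 0.036 ] foot edge [0.6532 0.0093 0.0592] rim [0.6554 0.0129 0.036 ]
t 41.3 pos [0.6529 0.0088 0.112 ] psi 87.15 tilt 0.12 F [ 0.5  0.5 -1.2] w 0.0185 | delta cm [0.09 0.18 3.27] turn units 0.01
```

>>> {"name": "drive_tool", "arguments": {
  "deltas": [
    [0.06, 0.13, 0.7, 0],
    [0, 0, 0.8, 0],
    [0, 0, 0.6, 0],
    [0, 0, 0.5, 0],
    [0, 0, 0.3, 0],
    [0, 0, 0.3, 0],
    [0, 0, 0, 0]
  ]
}}

```text
time_s: 41.9
tcp_pos: [0.6533, 0.0085, 0.0775]
tool_rot: [0.725, 0.689, -0.0, -0.0]
contact_force: [-0.3, 0.4, -0.6]
gripper_width: 0.0183
grasp_force: 49.0
```

>>> {"name": "drive_tool", "arguments": {
  "deltas": [
    [0, 0, 0.3, 0],
    [0, 0, 0.3, 0],
    [0, 0, 0.3, 0],
    [0, 0, 0, 0]
  ]
}}

```text
time_s: 42.23
tcp_pos: [0.6533, 0.0085, 0.0686]
tool_rot: [0.725, 0.689, -0.0, -0.0]
contact_force: [0.4, -0.6, -0.6]
gripper_width: 0.0179
grasp_force: 49.0
```

>>> {"name": "drive_tool", "arguments": {
  "deltas": [
    [0, 0, 0.4, 0],
    [0, 0, 0.3, 0],
    [0, 0, 0.2, 0],
    [0, 0, 0.2, 0],
    [0, 0, 0, 0]
  ]
}}

```text
time_s: 42.65
tcp_pos: [0.6534, 0.0086, 0.0578]
tool_rot: [0.725, 0.689, -0.0, -0.0]
contact_force: [-0.9, -0.2, -1.7]
gripper_width: 0.018
grasp_force: 48.9
```

>>> {"name": "drive_tool", "arguments": {
  "deltas": [
    [0, 0, 0.1, 0],
    [0, 0, 0, 0]
  ]
}}

```text
time_s: 42.82
tcp_pos: [0.6536, 0.0086, 0.0572]
tool_rot: [0.725, 0.689, -0.0, -0.0]
contact_force: [-0.8, 0.7, -1.2]
gripper_width: 0.0185
grasp_force: 48.8
```

>>> {"name": "drive_tool", "arguments": {
  "deltas": [
    [0, 0, 0.1, 0],
    [0, 0, 0.05, 0],
    [0, 0, 0, 0]
  ]
}}

```text
time_s: 43.07
tcp_pos: [0.6537, 0.0085, 0.0568]
tool_rot: [0.725, 0.689, 0.0, 0.0]
contact_force: [-4.1, -1.8, 7.9]
gripper_width: 0.0186
grasp_force: 49.7
```

>>> {"name": "drive_tool", "arguments": {
  "deltas": [
    [0, 0, 0, 0],
    [0, 0, 0, 0],
    [0, 0, 0, 0],
    [0, 0, 0, 0],
    [0, 0, 0, 0],
    [0, 0, 0, 0],
    [0, 0, -2, 0],
    [0, 0, -3, 0],
    [0, 0, -3, 0],
    [0, 0, -3, 0],
    [0, 0, -3, 0],
    [0, 0, 0, 0]
  ],
  "jaw": 0.6
}}

```text
time_s: 44.07
tcp_pos: [0.6561, 0.0086, 0.2023]
tool_rot: [0.725, 0.689, 0.003, 0.003]
contact_force: [-0.4, -0.8, 1.8]
gripper_width: 0.0508
grasp_force: 0.0
```

>>> {"name": "drive_tool", "arguments": {
  "deltas": [
    [1.7, -0.9, 0, 0],
    [3.37, -1.77, 0, 0],
    [3.37, -1.77, 0, 0],
    [3.37, -1.77, 0, 0],
    [3.37, -1.77, 0, 0],
    [3.37, -1.77, 0, 0],
    [3.37, -1.77, 0, 0],
    [3.37, -1.77, 0, 0],
    [3.37, -1.77, 0, 0],
    [3.37, -1.77, 0, 0],
    [3.37, -1.77, 0, 0],
    [1.65, -0.9, 0, 0],
    [0, 0, 0, 0],
    [0, 0, 0, 0],
    [0, 0, 0, 0]
  ]
}}

```text
time_s: 45.32
tcp_pos: [0.4778, 0.3879, 0.1956]
tool_rot: [0.725, 0.689, -0.0, 0.0]
contact_force: [-0.3, -0.4, -0.2]
gripper_width: 0.0516
grasp_force: 0.0
```

```bash
python3 - <<'E'
from h import *
d=grab('wrist','w16.png')
X=pin2(d,[.479,.388,.08]); go(X[0]+.0013,X[1],.059,87.1)
E
```

```text
bbox [314 181  21  29 506]
pin top [0.4782 0.3873 0.08  ]
t 45.4 pos [0.4781 0.3875 0.1958] psi 87.05 tilt 0.02 F [ 0.  -0.2  0.2] w 0.0511 | delta cm [-1.000e-02  1.400e-01  1.368e+01] turn units -0.01
```

>>> {"name": "drive_tool", "arguments": {
  "deltas": [
    [0, 0.14, 2.0, 0],
    [0, 0, 2.7, 0],
    [0, 0, 2.7, 0],
    [0, 0, 2.6, 0],
    [0, 0, 2.2, 0],
    [0, 0, 1.5, 0],
    [0, 0, 0, 0],
    [0, 0, 0, 0]
  ]
}}

```text
time_s: 46.03
tcp_pos: [0.4794, 0.387, 0.0586]
tool_rot: [0.725, 0.688, -0.001, -0.0]
contact_force: [-0.2, 0.7, 1.0]
gripper_width: 0.0511
grasp_force: 0.0
```

>>> {"name": "drive_tool", "arguments": {
  "deltas": [
    [0, 0, 0, 0],
    [0, 0, 0, 0],
    [0, 0, 0, 0],
    [0, 0, 0, 0],
    [0, 0, 0, 0],
    [0, 0, 0, 0],
    [0, 0, 0, 0],
    [0, 0, 0, 0]
  ],
  "jaw": 0
}}

```text
time_s: 46.7
tcp_pos: [0.4799, 0.3887, 0.0605]
tool_rot: [0.725, 0.689, 0.001, 0.0]
contact_force: [-0.2, -0.8, 6.1]
gripper_width: 0.0185
grasp_force: 48.7
```

```bash
python3 - <<'E'
from h import *
go(.6495,-.0763,.1,87.2)
E
```

```text
t 46.7 pos [0.4799 0.3887 0.0605] psi 87.09 tilt 0.15 F [-0.2 -0.8  6.1] w 0.0185 | delta cm [-45.58  19.31  -3.97] turn units -0.02
```

>>> {"name": "drive_tool", "arguments": {
  "deltas": [
    [0, 0, -1.5, 0],
    [0, 0, -3, 0],
    [0, 0, -3.5, 0],
    [0, 0, -3.5, 0],
    [0, 0, -2.5, 0],
    [-2.0, 0.9, 0, 0],
    [-3.6, 1.5, 0, 0],
    [-3.6, 1.5, 0, 0],
    [-3.6, 1.5, 0, 0],
    [-3.6, 1.5, 0, 0],
    [-3.6, 1.5, 0, 0],
    [-3.6, 1.5, 0, 0],
    [-3.6, 1.5, 0, 0],
    [-3.6, 1.5, 0, 0],
    [-3.6, 1.5, 0, 0],
    [-3.6, 1.5, 0, 0],
    [-3.6, 1.5, 0, 0],
    [-2.6, 1.2, 0, 0],
    [-1.4, 0.7, 0, 0],
    [0, 0, 0, 0]
  ]
}}

```text
time_s: 48.37
tcp_pos: [0.6497, -0.0799, 0.1987]
tool_rot: [0.726, 0.688, 0.0, 0.0]
contact_force: [-0.9, 0.5, -0.9]
gripper_width: 0.0187
grasp_force: 48.9
```

>>> {"name": "drive_tool", "arguments": {
  "deltas": [
    [0, 0, 0, 0],
    [0, 0, 2, 0],
    [0, 0, 3, 0],
    [0, 0, 2.4, 0],
    [0, 0, 1.5, 0],
    [0, 0, 0, 0],
    [0, 0, 0, 0],
    [0, 0, 0, 0],
    [0, 0, 0, 0]
  ]
}}

```text
time_s: 49.12
tcp_pos: [0.6496, -0.0762, 0.1116]
tool_rot: [0.724, 0.689, 0.001, 0.001]
contact_force: [0.4, -0.3, -0.6]
gripper_width: 0.0186
grasp_force: 49.0
```

```bash
python3 - <<'E'
from h import *
go(.6495,-.0763,.0793,87.1)
d=grab('wrist'); cv2.imwrite('pics/w17.png',cv2.resize(d['pixels'][150:310,230:430],None,fx=3,fy=3,interpolation=cv2.INTER_CUBIC))
E
```

```text
t 49.1 pos [ 0.6496 -0.0762  0.1116] psi 87.15 tilt 0.15 F [ 0.4 -0.3 -0.6] w 0.0186 | delta cm [-0.01 -0.02  3.23] turn units 0.01
```

View pics/w17.png

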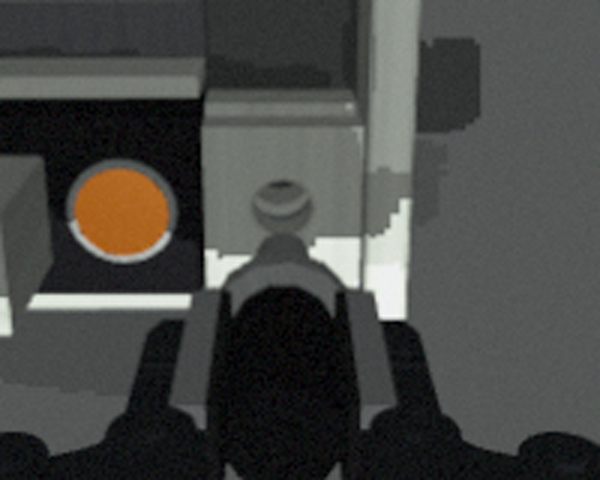

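The foot at (285,234) lines up with the hole at (283,207), so I'm inserting.

>>> {"name": "drive_tool", "arguments": {
  "deltas": [
    [0.06, 0, 0.7, 0],
    [0, 0, 0.8, 0],
    [0, 0, 0.6, 0],
    [0, 0, 0.5, 0],
    [0, 0, 0.3, 0],
    [0, 0, 0.3, 0],
    [0, 0, 0, 0]
  ]
}}

```text
time_s: 49.75
tcp_pos: [0.6485, -0.0762, 0.077]
tool_rot: [0.725, 0.689, -0.0, -0.0]
contact_force: [0.9, -0.4, -0.9]
gripper_width: 0.0185
grasp_force: 48.8
```

>>> {"name": "drive_tool", "arguments": {
  "deltas": [
    [0, 0, 0.3, 0],
    [0, 0, 0.3, 0],
    [0, 0, 0.3, 0],
    [0, 0, 0, 0]
  ]
}}

```text
time_s: 50.08
tcp_pos: [0.6486, -0.0762, 0.0682]
tool_rot: [0.725, 0.689, -0.0, -0.0]
contact_force: [0.1, -0.6, -1.2]
gripper_width: 0.0187
grasp_force: 48.8
```

>>> {"name": "drive_tool", "arguments": {
  "deltas": [
    [0, 0, 0.4, 0],
    [0, 0, 0.3, 0],
    [0, 0, 0.2, 0],
    [0, 0, 0.2, 0],
    [0, 0, 0, 0]
  ]
}}

```text
time_s: 50.5
tcp_pos: [0.6486, -0.0761, 0.0573]
tool_rot: [0.725, 0.689, -0.0, -0.0]
contact_force: [0.2, 0.9, -0.6]
gripper_width: 0.0181
grasp_force: 48.9
```

>>> {"name": "drive_tool", "arguments": {
  "deltas": [
    [0, 0, 0.1, 0],
    [0, 0, 0.1, 0],
    [0, 0, 0, 0]
  ]
}}

```text
time_s: 50.75
tcp_pos: [0.6488, -0.0762, 0.0565]
tool_rot: [0.725, 0.689, 0.0, 0.0]
contact_force: [-1.1, 1.3, 5.5]
gripper_width: 0.0183
grasp_force: 49.6
```

>>> {"name": "drive_tool", "arguments": {
  "deltas": [
    [0, 0, 0, 0],
    [0, 0, 0, 0],
    [0, 0, 0, 0],
    [0, 0, 0, 0],
    [0, 0, 0, 0],
    [0, 0, 0, 0],
    [0, 0, -2, 0],
    [0, 0, -3, 0],
    [0, 0, -3, 0],
    [0, 0, -3, 0],
    [0, 0, -3, 0],
    [-2, -1, 0, 0],
    [-3, -1, 0, 0],
    [-3, -1, 0, 0],
    [0, -1, 0, 0],
    [0, 0, 0, 0],
    [0, 0, 0, 0]
  ],
  "jaw": 0.6
}}

```text
time_s: 52.17
tcp_pos: [0.6047, -0.1542, 0.196]
tool_rot: [0.725, 0.689, 0.0, -0.0]
contact_force: [0.6, 0.3, -0.9]
gripper_width: 0.0514
grasp_force: 0.0
```

```bash
python3 - <<'E'
from h import *
go(.6,-.15,.2,87.1)
d=grab('wrist','w18.png'); s=grab('side','s18.png')
ay=np.array([.0488,.9988]);ax=np.array([.9988,-.0488])
def amb(d,X):
    px=proj(d,[X])[0].round().astype(int)
    if px.min()<14 or px[1]>385: return None
    b=blob(d,*px,'amber',12); return onz(d,*b[:2],.034)[:2]
for k in (0,1,2):
    o=np.array([.5838,-.0775])+k*.085*ay; fk=o+.0650*ax
    for n,c in (('wrist',d),('side',s)):
        P=[amb(c,np.r_[o+t*ax,.034]) for t in(-.025,.025)]
        print('bay',3-k,n,'mod mid',None if P[0] is None or P[1] is None else np.mean(P,0).round(4),end=' ')
        # black pin grip blob: expected extents if seated (top z .076)
        g=c['pixels'].astype(int).sum(2); m=(g<200).astype(np.uint8)
        nn,l,st,ce=cv2.connectedComponentsWithStats(m); u,v=proj(c,[np.r_[fk,.060]])[0].round().astype(int)
        if 5<v<394:
            i=l[v,u]; e=proj(c,[np.r_[fk,.076],np.r_[fk,.042]]).round(1).tolist()
            print('pin blob',st[i].tolist(),'expected top/bottom axis px',e)
        else: print('pin out of view')
E
```

```text
t 52.2 pos [ 0.6047 -0.1542  0.196 ] psi 87.05 tilt 0.02 F [ 0.6  0.3 -0.9] w 0.0514 | delta cm [ 0.39 -0.49 -0.4 ] turn units -0.01
bay 3 wrist mod mid [ 0.5797 -0.0756] pin blob [0, 0, 640, 400, 212256] expected top/bottom axis px [[372.3, 109.4], [366.7, 108.2]]
bay 3 side mod mid [ 0.5831 -0.0781] pin blob [279, 165, 8, 13, 73] expected top/bottom axis px [[281.2, 166.4], [282.0, 175.0]]
bay 2 wrist mod mid None pin out of view
bay 2 side mod mid [0.5863 0.0046] pin blob [272, 188, 7, 13, 76] expected top/bottom axis px [[274.7, 189.3], [275.6, 197.8]]
bay 1 wrist mod mid None pin out of view
bay 1 side mod mid [0.5916 0.0913] pin blob [265, 213, 8, 13, 80] expected top/bottom axis px [[267.6, 214.4], [268.7, 222.7]]
```

```bash
python3 - <<'E'
from h import *
a=cv2.imread('pics/w10.png').astype(int); 
d=grab('wrist'); im=d['pixels'].astype(int); m=((im[...,2]-im[...,0]>60)&(im[...,2]>90)).astype(np.uint8)[:200,200:420]
n,l,s,c=cv2.connectedComponentsWithStats(m); P=[]
for i in range(1,n):
    if s[i,4]>150: print(s[i],onz(d,c[i][0]+200,c[i][1],.034)[:2].round(4))
# spring catch 3: grey leaf pixels between hinge and free end, predicted sprung vs pressed
ay=np.array([.0488,.9988]);ax=np.array([.9988,-.0488]);o=np.array([.5838,-.0775])
for nm,yy in (('sprung',-.020),('pressed',-.027)):
    pts=[o-.086*ax-.029*ay, o-.047*ax+yy*ay]
    L=[np.r_[pts[0]*(1-t)+pts[1]*t,.022] for t in np.linspace(.4,.95,7)]
    q=proj(d,L).round().astype(int); print(nm,[int(im[v,u].sum()) for u,v in q])
E
```

```text
[ 51   0  27  25 563] [0.5616 0.0067]
[108   0  28  24 552] [0.6119 0.0042]
[ 58  96  26  26 536] [ 0.5586 -0.0758]
[111  96  25  26 522] [ 0.6087 -0.0785]
sprung [543, 544, 545, 557, 570, 567, 521]
pressed [271, 266, 267, 272, 280, 271, 280]
```

All three modules are still home, catch 3 reads sprung out (the other two were seen sprung earlier), and the pins are at seated height. I'm handing in.

```bash
python3 -c "
from h import *
print(env.job_done())"
```

```text
the job is handed in; nothing more can be done
None
```

All three modules are home in their bays with catches sprung out, each is locked with a seated pin, and the job was handed in at about 52 s; I viewed 15 pictures, one over the limit of 14.

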